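Stow the reagent jars, break the lid stay, shut the cold box and hang up the caddies

TASK

Put the delivery away: stand every amber jar upright in the open cold box, and only when they are all in, press the locked folding lid stay down at its knee to break it and then lower the lid, gently, until it is fully shut. Also hang each empty carry caddy by its handle on one of the hooks of the stand (at any time in the job). Leave the tip box, the tube rack and the forceps alone.

Things in the scene. Friction and masses are not known exactly. Their poses are not given: they have to be found in the camera images.
- coldbox: Fixed grey open-topped box, 240 (its x) x 200 (its y) x 110 mm high, walls 10 mm thick, insulated floor 35 mm thick (the jars stand 35 mm above the bench). Origin: centre of the underside; z up. Its lid is hinged along the +y rim and stands open there; the folding stay is on the outside of its +x wall. Inside is room for four jars, 2 by 2.
- lid_hinge (a point): Middle of the lid's hinge line, on the box's rim at box (0, 100, 110) mm. The hinge line runs along the box's x.
- lid (a joint): Lid angle in rad: 1.85 as found, fully open (leaning back 16 degrees past upright); 0 fully shut, flat on the rim. A stiff hinge (0.6 N m): once the stay is broken it stays where it is left and must be pushed all the way down (about 5 N at the free edge). While the stay is locked it cannot be lowered.
- lid_edge (a point): Middle of the lid's free edge, half way through its thickness. The lid is a white panel 240 x 200 mm, 12 mm thick; open, its free edge is about 300 mm above the bench, and the side away from the box is the outer face, which becomes the top when shut.
- stay (a joint): Fold of the stay's knee in rad: 0 locked (two straight steel links, knee just past straight), grows as the knee is pushed down; above 0.4 it is broken; about 2.55 with the lid shut. Breaking takes about 2 to 6 N straight down, over some 20 mm of travel, on the knee's pad. It stays folded as left.
- stay_pad (a point): Middle of the top of the thumb pad at the knee of the stay: a dark steel plate 30 (along the box's x) x 26 x 8 mm, level while locked, that stands out 6 to 36 mm beyond the link plane on the outside of the box's +x wall, about 154 mm above the bench. Nothing is above it. Pushed down, it travels on an arc of about 98 mm radius about stay_pivot.
- stay_pivot (a point): Pivot of the stay's lower link on the outside of the box's +x wall, at box (128, -40, 100) mm; the stay swings in the upright plane through this point along the box's y.
- stand: Fixed steel hook stand: base plate 80 x 340 x 12 mm, two posts at its y +-155 mm, a rail 225 mm above the bench between them and two hooks at y +-75 mm that point to the stand's -x. Origin: centre of the underside. Each hook: 8 mm round bar, level for 70 mm out from the rail's axis, then an upturned tip whose top is 251 mm above the bench.
- hook_left (a point): Over the middle of the level part of the hook at the stand's +y: where the axis of a hung caddy's handle bar lies (42 mm out from the rail, 233 mm above the bench). The frame is the stand's.
- hook_right (a point): The same on the hook at the stand's -y.
- jar1: Amber jar with a white lid, an upright cylinder 50 mm in diameter and 56 mm high, 0.08 to 0.16 kg, heavy at the bottom. Origin: centre of its underside; z up its axis. Two to four of the four are there.
- jar2: Amber jar with a white lid, an upright cylinder 50 mm in diameter and 56 mm high, 0.08 to 0.16 kg, heavy at the bottom. Origin: centre of its underside; z up its axis. Two to four of the four are there.
- jar3: Amber jar with a white lid, an upright cylinder 50 mm in diameter and 56 mm high, 0.08 to 0.16 kg, heavy at the bottom. Origin: centre of its underside; z up its axis. Two to four of the four are there.
- jar4: Amber jar with a white lid, an upright cylinder 50 mm in diameter and 56 mm high, 0.08 to 0.16 kg, heavy at the bottom. Origin: centre of its underside; z up its axis. Two to four of the four are there.
- caddy1: White open caddy with a rigid steel arch handle, 0.15 kg. Box 56 (its x) x 110 (its y) x 50 mm high. Origin: centre of its underside; z up. The handle lies in its y-z plane: a round bar 9 mm thick that rises from both ends (y +-50 mm) to 118 mm and slopes up from there to a shallow peak of 130 mm at the middle (bar axis heights). The hook must pass under the peak along the caddy's x, so hold the bar to one side of the middle (25 to 30 mm).
- caddy1_handle (a point): Peak of that caddy's handle, on the bar's axis, 130 mm above the caddy's underside.
- caddy2: White open caddy with a rigid steel arch handle, 0.15 kg. Box 56 (its x) x 110 (its y) x 50 mm high. Origin: centre of its underside; z up. The handle lies in its y-z plane: a round bar 9 mm thick that rises from both ends (y +-50 mm) to 118 mm and slopes up from there to a shallow peak of 130 mm at the middle (bar axis heights). The hook must pass under the peak along the caddy's x, so hold the bar to one side of the middle (25 to 30 mm).
- caddy2_handle (a point): Peak of that caddy's handle, on the bar's axis, 130 mm above the caddy's underside.
- tipbox: Blue box with a clear lid, 85 x 120 x 61 mm, loose. Leave alone. Origin: centre of the underside.
- tuberack: Green rack with small tubes, 70 x 120 x 73 mm, loose. Leave alone. Origin: centre of the underside.
- forceps: Steel forceps lying flat, 130 x 12 x 6 mm, loose. Leave alone. Origin: centre of the underside.
Things that resemble listed ones, but are neither listed nor needed, are in the scene too. What is shaped like the jar3 but blue is not meant. Leave any pink look-alike of the caddy1 alone.

How it is judged:
By the outcome, as a careful person would: the job done as asked, in the order asked, and still so for the second after the job is handed in, with the robot touching nothing.
Of jar1, jar2, jar3, jar4 only 2 to 4 are there at a start; the rules pass over those that are not, and their reading is None.
At some moment in a run one of jar1, jar2, jar3, jar4 may be knocked a few centimetres aside while the robot is not near it.
It also fails if it takes over 210 s, if anything falls off the work surface, if the arm or the gripper's body presses on something with over 40 N, if the wrist force passes 120 N, or if a joint passes its speed limit or range.

ROBOT

A 6-joint arm with a two-finger parallel gripper is mounted at the origin on the work surface. World frame = base frame: x ahead of the robot, y to its left, z up, the work surface at z = 0. Lengths are in m, angles in rad, forces in N, time in s.
With the tool pointing down it reaches from about 0.35 to 0.85 m from the base axis. Payload 8.1 kg.
Tool frame: the origin (TCP) lies between the finger pads; the fingertips stand nose_length ahead of it and the grasp point (between the pads) lies 2 mm behind it (nose_length is the distance from the TCP to the fingertips, in m); z points along the fingers, x is the direction in which the jaws open and shut, and the axes are right-handed (so a half turn about z gives the same grasp; the last joint's range is limited). The gripper opens to 93 mm and grips with 3 to 60 N. Pads are 15 mm wide; open, the fingers measure 128 mm over their backs; the gripper's body (75 mm by 188 mm) begins 65 mm behind the grasp point.
Start: joints at [1.201, 0.13, 1.488, -0, 1.523, -0.085], TCP at [0.169, 0.576, 0.236] pointing down, gripper open.
Joint ranges: [-2.96, 2.96], [-0.89, 2.26], [0.02, 2.5], [-1.34, 4.48], [0, 2.73], [-2.66, 2.66]. Speed limits (rad/s): [2.39, 2.39, 2.79, 3.14, 3.14, 3.14].

INTERFACE

Orientations are given as a rotation vector (axis times angle).
In Python, from plant import * gives the robot as it stands.
- The arm moves only by the tool carry_out, never from a script. Its argument "steps" is a list of rows, each an object with "xyz": the shift along the world's x, y, z in cm, a list of three; "rot": the turn, a rotation vector about the world's x, y, z in degrees, a list of three. In form: [{"xyz": [tx, ty, tz], "rot": [rx, ry, rz]}, ...]. A call has 1 to 10 rows; each row is the pose to reach, as a shift and turn from the pose commanded when the call began; what a row does not reach only later rows make up. A row lasts 1/10 s, in which the tool goes at most 50 mm and 8.59 degrees, less where a joint would pass 70% of its speed; a pose out of reach is approached as far as the arm can. A call with a gripper value outside its range is refused whole. "grip" is the opening, from 0 (shut) to 1 (fully open), set as the call begins (left out, the last holds). The fingers move at their own pace and stop on an object; "force" is the grip in N (left out, the last holds). Time passes only in rows, so rows that repeat a pose let the fingers close. It gives the time, the measured TCP pose, the force and the opening at its end, in the units of the state.
- read_state(): the state, without advancing time (a new reading comes with each control period).
- read_camera(name): name is "scene" or "top"; returns the picture (384x512x3 uint8, red, green, blue); there is no depth.
- calibration(name): a dict with "fov_y" (degrees; the focal length in pixels is half the picture's height over the tangent of half this angle, whatever the lens; pixels are square), "cx", "cy" (the principal point, pixels), "dist_coeffs" ([k1, k2, p1, p2, k3] as OpenCV has them; the pictures are not rectified), "xyz" and "attitude" of the camera in the world. Camera axes: x right, y down, z forward; pixel columns grow to the right and rows downward; lengths in m; the calibration is good to about 2 mm. A picture is of the moment at which its call begins. calibration takes no time and is no camera call.
- close_job(): hands the job in, once; it reports no verdict.
The state is a dict: "t": time; "q": joint angles; "dq": joint speeds; "joint_torque": joint torques, N m; "tool_pos": TCP position; "orientation": TCP orientation; "force": force on the tool from outside, world axes, zero at the start; "wrist_torque": the same for the moment, N m; "opening": finger opening in m.
Only numpy, scipy, OpenCV 4.12 (cv2) and the standard library are available. Lean on these libraries where they do the work, as an engineer would, in place of code of your own. Each camera call takes 0.05 s, during which the arm holds its last target.

## Working session

There is one attempt and no reset: what is moved stays moved. The work goes in short steps, Python scripts to look and compute and a tool call to move; the robot and the scene stay as the last step left them, time stands still between calls to the robot, and variables do not carry over. Pictures are saved under pics/ and viewed, and the job is handed in when it is done.

Besides the shell and the picture viewer there is one more tool, called after "Request:" as name(argument=value, ...) on one line, values as JSON. carry_out: Moves the arm, as the interface text tells. Its arguments: {"type":"object","properties":{"steps":{"type":"array","items":{"type":"object","properties":{"xyz":{"type":"array","items":{"type":"number"}},"rot":{"type":"array","items":{"type":"number"}}}}},"grip":{"type":"number"},"force":{"type":"number"}},"required":["steps"]}

```bash
ls; mkdir -p pics; python3 - <<'E'
from plant import *
import cv2
for n in ("scene","top"):
    im=read_camera(n); cv2.imwrite(f"pics/{n}0.png",im[:,:,::-1]); print(n,calibration(n))
print(read_state())
E
```

```text
pics
scene {'fov_y': 54.12481851052496, 'cx': 255.05723843872352, 'cy': 193.14249749700437, 'dist_coeffs': array([-0.06487287,  0.        ,  0.        ,  0.        ,  0.        ]), 'xyz': array([1.20576393, 0.12853074, 0.98233978]), 'attitude': array([-1.67369098, -1.96336173,  0.74883143])}
top {'fov_y': 57.23173026532025, 'cx': 255.00271786075209, 'cy': 192.93818569669912, 'dist_coeffs': array([-0.07545682,  0.        ,  0.        ,  0.        ,  0.        ]), 'xyz': array([ 0.42153985, -0.0047143 ,  1.28488709]), 'attitude': array([-2.13540767,  2.19890826, -0.12688637])}
{'t': 0.1, 'q': array([ 1.20060640e+00,  1.31101671e-01,  1.48916941e+00,  1.83538948e-05,
        1.52302959e+00, -8.54206145e-02]), 'dq': array([-0.00041494, -0.00189054, -0.00271378, -0.00068586,  0.00110077,
       -0.00099545]), 'joint_torque': array([ 1.02087903e-03, -5.61334491e+01, -4.93098056e+01,  7.70612829e-02,
        2.89924111e-02, -1.44981482e-05]), 'tool_pos': array([0.16836516, 0.57537536, 0.2346833 ]), 'orientation': array([ 2.51348225e+00,  1.88319568e+00, -2.29115443e-03]), 'force': array([ 0.2421541 ,  0.60744442, -0.35284811]), 'wrist_torque': array([-0.00911999,  0.00567551, -0.04121327]), 'opening': 0.09310920139425796}
```

View pics/scene0.png

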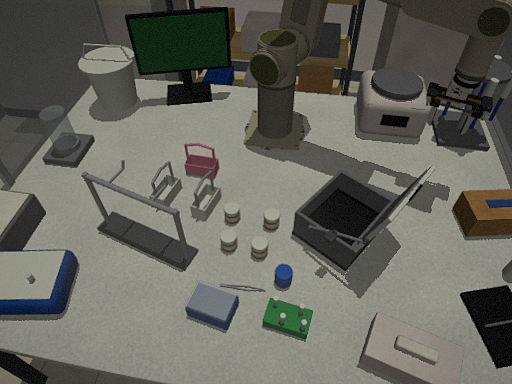

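View pics/top0.png

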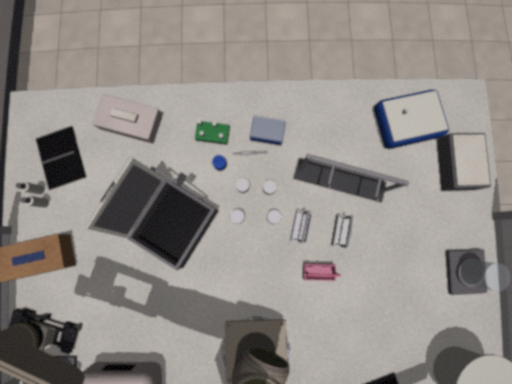

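```bash
python3 - <<'E'
import plant; print([n for n in dir(plant) if n[0]!='_'])
try: print(plant.nose_length)
except Exception as e: print(e)
E
```

```text
['IKError', 'calibration', 'close_job', 'nose_length', 'read_camera', 'read_state']
0.017
```

Four jars near the middle in the top view (243,185), (270,187), (238,215), (274,216). There are two caddies at (300,225) and (342,230), a box at about (165,215) and the stand at about (340,180). I'll zoom in on these.

```bash
cat > h.py <<'E'
import numpy as np, cv2
from scipy.spatial.transform import Rotation as R
from plant import *
def cam(n):
    c=calibration(n); f=192/np.tan(np.radians(c['fov_y']/2))
    K=np.array([[f,0,c['cx']],[0,f,c['cy']],[0,0,1]]); return K,np.array(c['dist_coeffs']),R.from_rotvec(c['attitude']).as_matrix(),np.array(c['xyz'])
def proj(n,P):
    K,d,A,t=cam(n); P=np.atleast_2d(P).astype(float)
    rv=cv2.Rodrigues(A.T)[0]; return cv2.projectPoints(P,rv,-A.T@t,K,d)[0][:,0]
def ray(n,uv):
    K,d,A,t=cam(n); p=cv2.undistortPoints(np.array(uv,float).reshape(-1,1,2),K,d)[:,0]
    return t,np.c_[p,np.ones(len(p))]@A.T
def atz(n,uv,z):
    t,r=ray(n,uv); return t+r*((z-t[2])/r[:,2])[:,None]
def tri(uvs,uvt):
    t1,r1=ray('scene',uvs); t2,r2=ray('top',uvt); out=[]
    for a,b in zip(r1,r2):
        s=np.linalg.lstsq(np.c_[a,-b],t2-t1,rcond=None)[0]; p=t1+a*s[0];q=t2+b*s[1]; out.append(np.r_[(p+q)/2,np.linalg.norm(p-q)])
    return np.array(out)
def crop(im,x0,y0,x1,y1,s,name):
    c=cv2.resize(im[y0:y1,x0:x1],None,fx=s,fy=s,interpolation=cv2.INTER_CUBIC)[:,:,::-1].copy()
    for x in range((x0//10+1)*10,x1,10):
        cv2.line(c,((x-x0)*s,0),((x-x0)*s,6),(0,0,255),1)
        if x%20==0: cv2.putText(c,str(x),((x-x0)*s-10,18),0,.4,(0,0,255),1)
    for y in range((y0//10+1)*10,y1,10):
        cv2.line(c,(0,(y-y0)*s),(6,(y-y0)*s),(0,0,255),1)
        if y%20==0: cv2.putText(c,str(y),(8,(y-y0)*s+4),0,.4,(0,0,255),1)
    cv2.imwrite('pics/'+name,c)
E
python3 - <<'E'
from h import *
t=cv2.imread('pics/top0.png')[:,:,::-1]; s=cv2.imread('pics/scene0.png')[:,:,::-1]
crop(t,85,140,245,275,5,'c1.png'); crop(t,225,140,415,290,4,'c2.png')
crop(s,285,155,445,285,5,'c3.png'); crop(s,75,130,275,275,4,'c4.png')
E
```

```text
(no output)
```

View pics/c1.png

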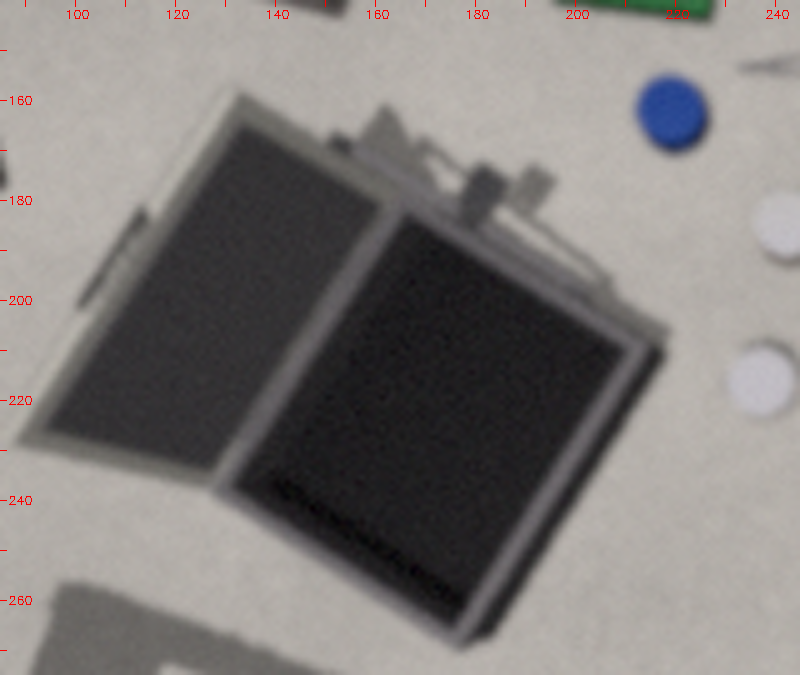

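View pics/c2.png

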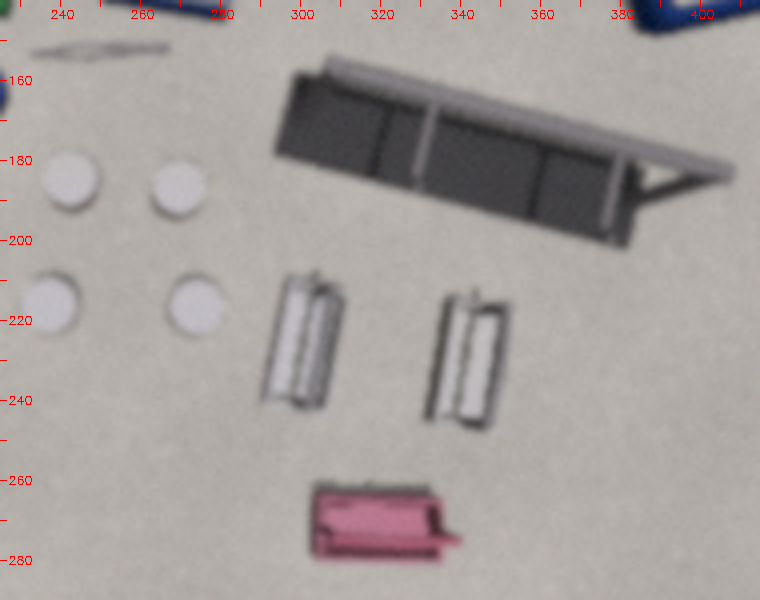

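View pics/c3.png

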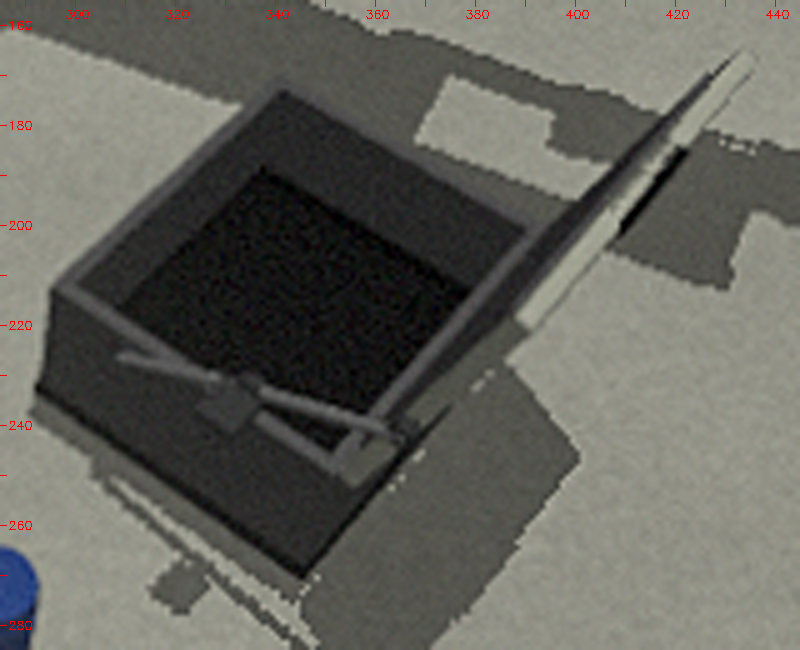

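View pics/c4.png

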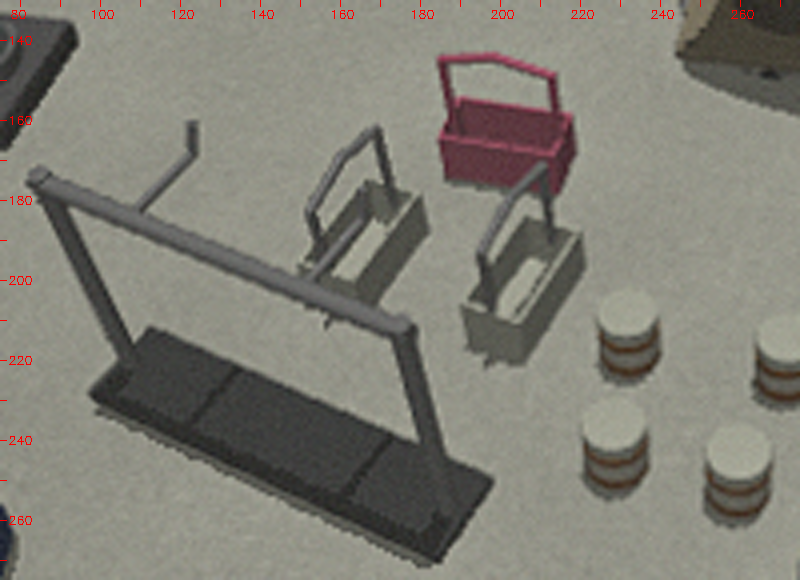

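```bash
cat > fit.py <<'E'
from h import *
from scipy.optimize import least_squares
def fit(obs,x0,fz=None):
    # obs list (cam, local xyz mm, uv)
    def res(p):
        c,s=np.cos(p[2]),np.sin(p[2]); r=[]
        for n,l,uv in obs:
            l=np.array(l)/1000; P=[p[0]+c*l[0]-s*l[1],p[1]+s*l[0]+c*l[1],l[2]]
            r.append(proj(n,P)[0]-uv)
        return np.ravel(r)
    o=least_squares(res,x0,loss='soft_l1',f_scale=1.); return o.x,res(o.x).reshape(-1,2)
def w(p,l):
    l=np.atleast_2d(l)/1000.; c,s=np.cos(p[2]),np.sin(p[2]); return np.c_[p[0]+c*l[:,0]-s*l[:,1],p[1]+s*l[:,0]+c*l[:,1],l[:,2]]
E
cat > f1.py <<'E'
from fit import *
np.set_printoptions(precision=4,suppress=True)
S='scene';T='top'
box=[(S,(120,-100,110),(296,212)),(S,(-120,-100,110),(341,173)),(T,(-120,-100,110),(177,268)),(T,(-120,100,110),(128,238)),(S,(120,-100,0),(293,233)),(S,(120,100,0),(346,270)),(S,(120,100,110),(352,248)),(T,(120,-100,110),(216,208)),(S,(143,-40+0,0),(0,0))][:8]
pb,r=fit(box,[.4,.25,-.56]);print('box',pb,np.degrees(pb[2]));print(r.T)
st=[(S,(40,-170,12),(198,250)),(S,(-40,-170,12),(0,0))]
st=[(S,(40,-170,12),(184,267)),(S,(-40,-170,12),(198,250)),(S,(40,170,12),(98,229)),(S,(-40,170,12),(112,213)),(T,(-40,170,12),(293.5,179)),(T,(40,170,12),(299,158)),(T,(-40,-170,12),(381,202))]
ps,r=fit(st,[.45,-.2,-.25]);print('stand',ps,np.degrees(ps[2]));print(r.T)
A=[(S,(28,-55,50),(205,213)),(S,(28,55,50),(220,189)),(S,(28,-55,0),(205,223))]
t=cv2.imread('pics/top0.png');
g=t.min(2); 
J=[]
for u,v in [(243,185),(270,187),(238,215),(274,216)]:
    m=np.zeros_like(g); m[v-12:v+13,u-12:u+13]=1
    b=((g>185)&(m>0)).astype(np.uint8); mo=cv2.moments(b,True); c=(mo['m10']/mo['m00'],mo['m01']/mo['m00']); print(c,mo['m00'],g[v-12,u-12]); J.append(c)
print(atz('top',J,.056))
E
python3 f1.py
```

```text
box [ 0.4583  0.2744 -0.572 ] -32.770822457802616
[[-1.344  -1.1811 -1.3273 -2.4873 -0.8129 -0.8195  0.1926 -2.2241]
 [ 0.1264 -3.7853  2.1564  0.4252  0.6465  0.423   2.157   0.0642]]
stand [ 0.6009 -0.3313 -0.2825] -16.187170807543428
[[-89.3877 -87.4445  85.1298  85.1849  -0.0866  -0.4488   1.9295]
 [-39.1321 -39.5941  38.9803  34.2858   0.075    0.3141   0.1933]]
(241.69135802469137, 184.1604938271605) 81.0 178
(269.5243902439024, 186.109756097561) 82.0 168
(236.390243902439, 215.9878048780488) 82.0 168
(274.1012658227848, 216.40506329113924) 79.0 168
[[ 0.5905  0.0315  0.056 ]
 [ 0.5807 -0.0663  0.056 ]
 [ 0.479   0.0528  0.056 ]
 [ 0.4737 -0.0787  0.056 ]]
```

```bash
cat > ov.py <<'E'
from fit import *
def boxw(a,b,z0,z1):
    L=[]
    for z in (z0,z1):
        q=[(-a,-b,z),(a,-b,z),(a,b,z),(-a,b,z)]; L+= [(q[i],q[(i+1)%4]) for i in range(4)]
    L+=[((x,y,z0),(x,y,z1)) for x in(-a,a) for y in (-b,b)]; return L
BOX=boxw(120,100,0,110)+boxw(110,90,35,110)+[((128,-40,100),(128,50,150)),((134,30,150),(164,30,150))]
STAND=boxw(40,170,0,12)+[((0,-155,12),(0,-155,225)),((0,155,12),(0,155,225)),((0,-155,225),(0,155,225))]+[((0,y,225),(-70,y,225)) for y in(-75,75)]+[((-70,y,225),(-70,y,251)) for y in(-75,75)]
CAD=boxw(28,55,0,50)+[((0,-50,50),(0,-50,118)),((0,-50,118),(0,0,130)),((0,0,130),(0,50,118)),((0,50,118),(0,50,50))]
def draw(im,n,p,L,x0,y0,s,col=(0,255,0)):
    for a,b in L:
        q=(proj(n,w(p,[a,b]))+.5-[x0,y0])*s
        cv2.line(im,tuple(int(v) for v in q[0]),tuple(int(v) for v in q[1]),col,1,cv2.LINE_AA)
def overlay(src,n,items,x0,y0,x1,y1,s,out):
    im=cv2.resize(src[y0:y1,x0:x1],None,fx=s,fy=s,interpolation=cv2.INTER_CUBIC)
    for p,L in items: draw(im,n,p,L,x0,y0,s)
    cv2.imwrite('pics/'+out,im)
E
python3 - <<'E'
from ov import *
S='scene';T='top'
s=cv2.imread('pics/scene0.png');t=cv2.imread('pics/top0.png')
st=[(S,(40,170,12),(184,267)),(S,(-40,170,12),(198,250)),(S,(40,-170,12),(98,229)),(S,(-40,-170,12),(112,213)),(T,(-40,170,12),(293.5,179)),(T,(40,170,12),(299,158)),(T,(-40,-170,12),(381,202))]
ps,r=fit(st,[.6,-.33,-.28]);print('stand',ps,np.degrees(ps[2]));print(r.T.round(1))
pb=[ 0.4583,  0.2744, -0.572 ]
A=[(S,(28,55,50),(205,213)),(S,(28,-55,50),(191,206))]
overlay(t,T,[(pb,BOX)],85,140,245,275,5,'o1.png')
overlay(s,S,[(pb,BOX)],285,155,445,285,5,'o2.png')
overlay(s,S,[(ps,STAND)],75,130,275,275,4,'o3.png')
overlay(t,T,[(ps,STAND)],225,140,415,290,4,'o4.png')
E
```

```text
stand [ 0.60251191 -0.32717861 -0.28653364] -16.41716815793225
[[ 0.1  0.3 -2.3 -0.3 -1.2 -1.5  0.7]
 [ 1.8 -1.9 -0.7 -2.2 -0.5 -0.3 -0. ]]
```

View pics/o1.png

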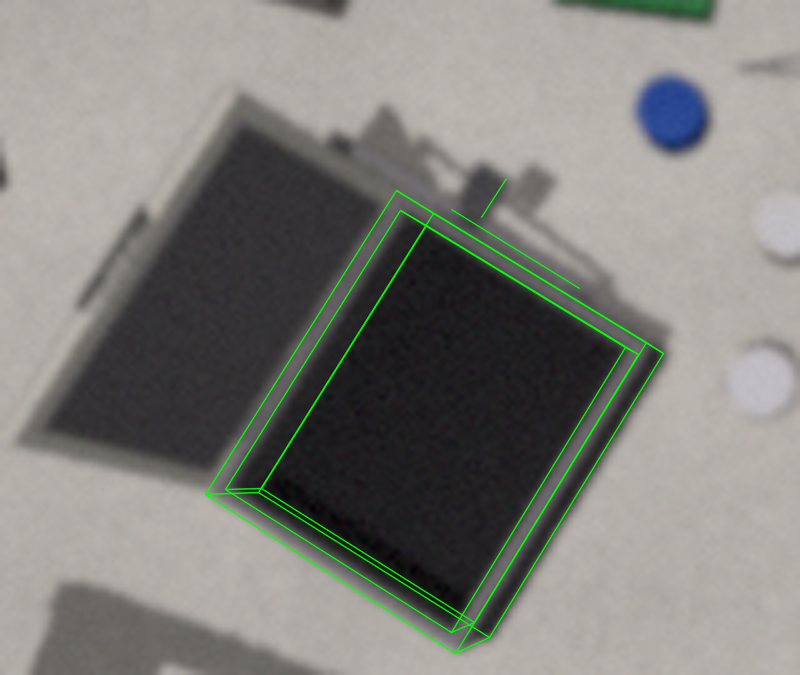

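View pics/o2.png

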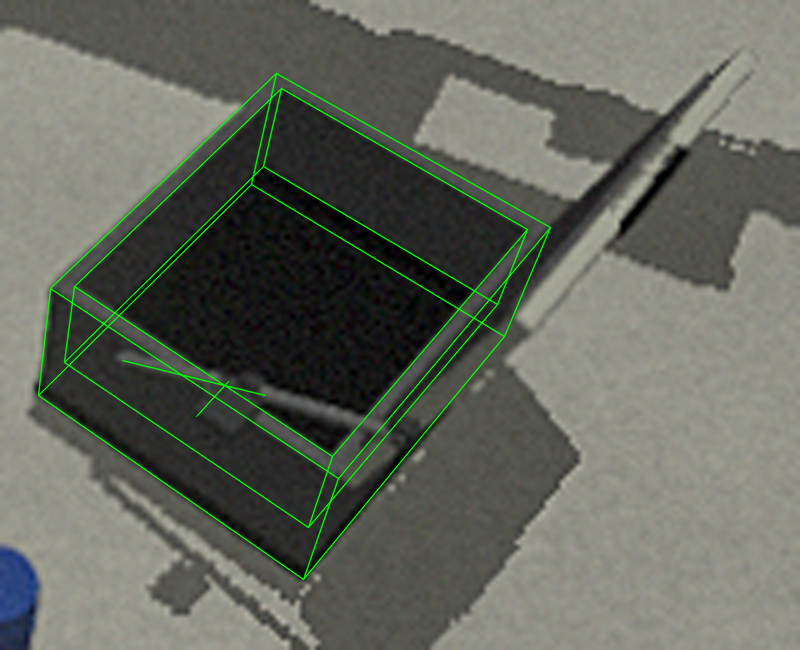

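View pics/o3.png

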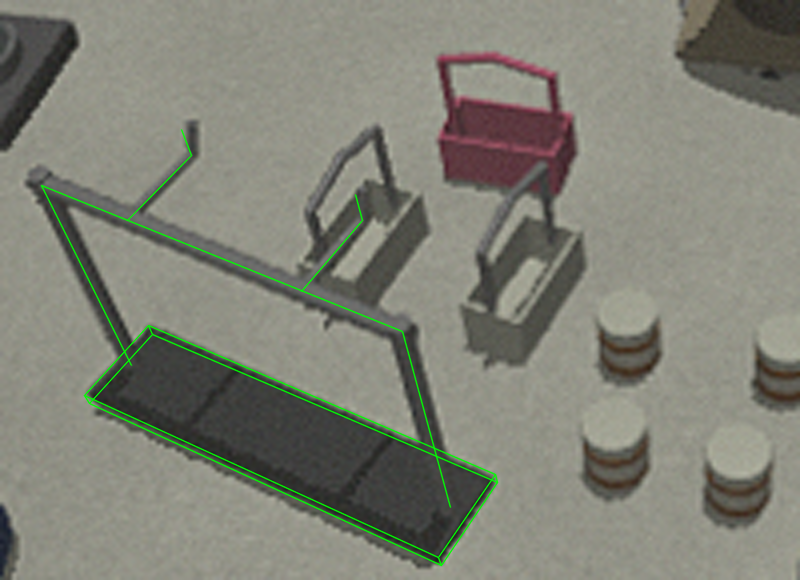

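View pics/o4.png

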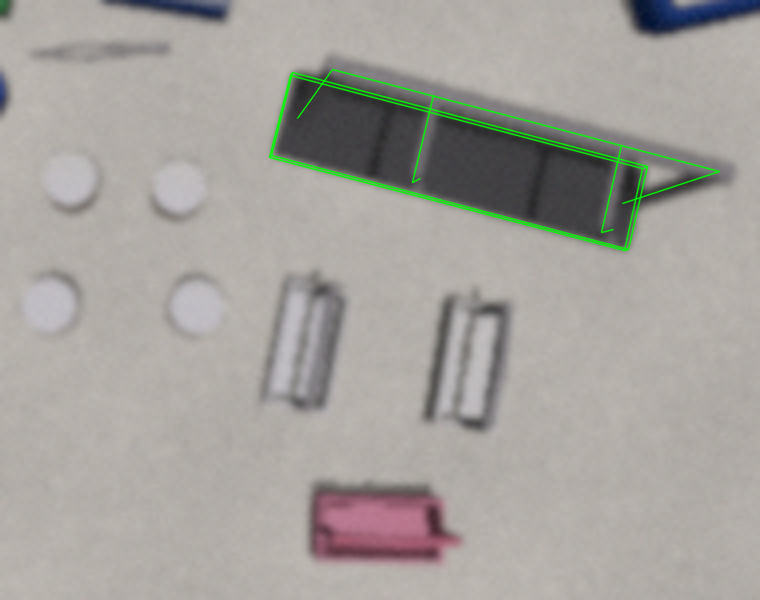

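```bash
python3 - <<'E'
from h import *
t=cv2.imread('pics/top0.png')[:,:,::-1]; s=cv2.imread('pics/scene0.png')[:,:,::-1]
crop(t,285,200,360,255,10,'c5.png'); crop(s,145,155,225,230,9,'c6.png')
E
```

```text
(no output)
```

View pics/c5.png

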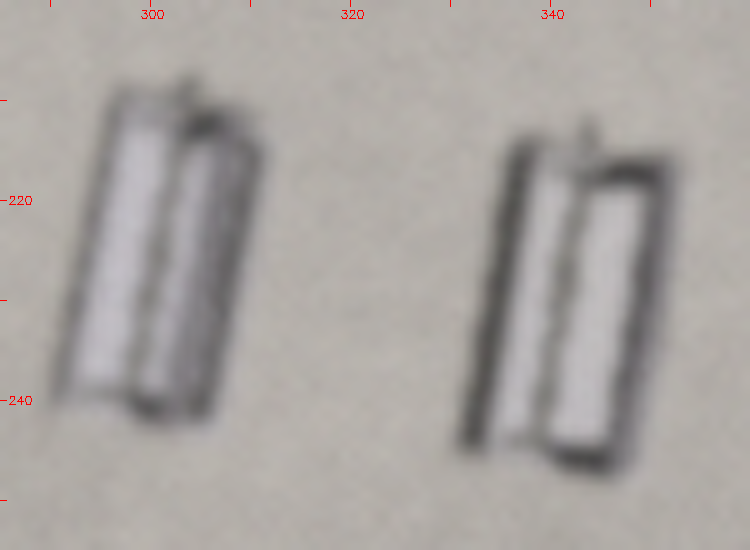

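View pics/c6.png

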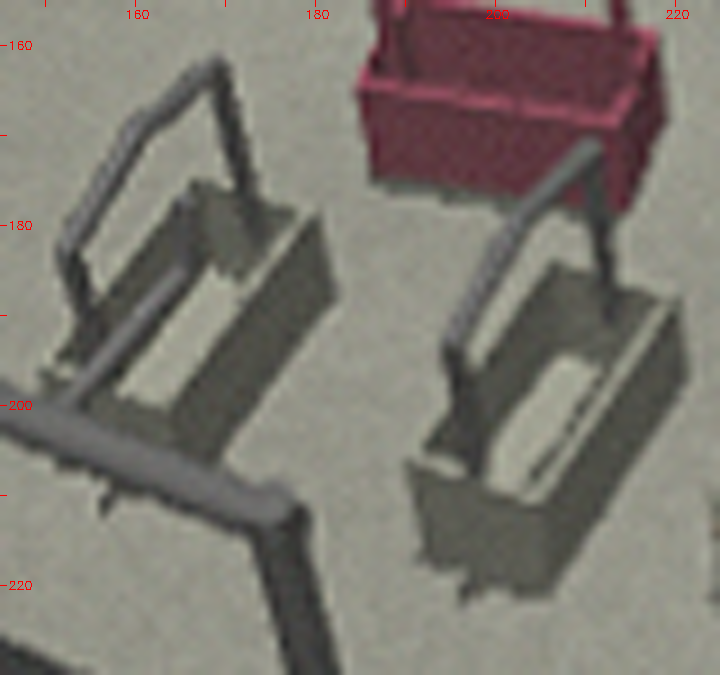

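```bash
cat > f2.py <<'E'
from ov import *
np.set_printoptions(precision=4,suppress=True)
S='scene';T='top'
s=cv2.imread('pics/scene0.png');t=cv2.imread('pics/top0.png')
A=[(S,(-28,55,50),(204,211)),(S,(28,55,50),(190.5,206)),(S,(-28,-55,50),(220.5,189)),(S,(28,-55,50),(206.5,184)),(S,(-28,55,0),(205,221.5)),(S,(28,55,0),(192,217)),(S,(-28,-55,0),(221,197)),(S,(0,50,118),(195.5,193)),(S,(0,0,130),(202,180)),(S,(0,-50,118),(210.5,171)),(T,(0,52,118),(304,208)),(T,(0,-52,118),(298.5,241)),(T,(-28,55,50),(296.5,209)),(T,(28,55,50),(311,214)),(T,(28,-55,50),(306,242))]
B=[(S,(-28,-55,50),(180,179)),(S,(-28,-55,0),(182,188)),(S,(28,-55,50),(167,176)),(S,(0,50,118),(152.5,182.5)),(S,(0,0,130),(160,170)),(S,(0,-50,118),(169,162)),(S,(28,55,50),(151,197)),(T,(0,52,118),(344,212)),(T,(0,-52,118),(339,244.5)),(T,(28,55,50),(352,216)),(T,(28,-55,50),(347,247))]
P={}
for k,o in (('A',A),('B',B)):
    x0=atz(T,[(301,225) if k=='A' else (341,230)],.1)[0]; p,r=fit(o,[x0[0],x0[1],-1.75]); P[k]=p; print(k,p,np.degrees(p[2])); print(r.T.round(1))
st=[(S,(40,170,12),(184,267)),(S,(-40,170,12),(198,250)),(S,(40,-170,12),(98,229)),(S,(-40,-170,12),(112,213)),(T,(-40,170,12),(293.5,179)),(T,(40,170,12),(299,158)),(T,(-40,-170,12),(381,202)),
(T,(-70,75,229),(329.3,186.7)),(T,(-70,-75,229),(376.2,197)),(S,(-70,-75,225),(123,169)),(S,(-40,75,225),(159,190.5)) ]
ps,r=fit(st,[.6,-.33,-.28]);print('stand',ps,np.degrees(ps[2]));print(r.T.round(1))
pb=[ 0.4593,  0.2734, -0.570 ]
print('stay pad',w(pb,[(149,44,154)]),'hooks',w(ps,[(-42,75,233),(-42,-75,233)]))
I=[(P['A'],CAD),(P['B'],CAD),(ps,STAND)]
overlay(t,T,I,280,150,400,255,6,'o5.png'); overlay(s,S,I,75,130,235,280,5,'o6.png')
np.save('P.npy',np.array([P['A'],P['B'],ps,pb]))
E
python3 f2.py
```

```text
A [ 0.4387 -0.1702 -1.8213] -104.35527597044889
[[ 0.8 -1.   0.1 -0.6  1.5 -0.3  0.7 -0.3  0.6  0.   2.4  1.4 -0.6  0.4
  -1. ]
 [ 0.6  0.2 -1.  -0.8 -0.4 -1.2  0.7  0.8  0.2  1.4  2.  -0.3 -0.4 -1.9
   0.9]]
B [ 0.4198 -0.3141 -1.7798] -101.97414539363457
[[ 0.5  0.7 -0.6  0.8  0.7  0.2 -1.4  4.9  5.1 -0.4 -0.2]
 [-0.2  0.5 -1.4  1.7  1.   1.5  0.   2.2  0.6 -0.3 -0.3]]
stand [ 0.6016 -0.3277 -0.2812] -16.109634473496225
[[ 0.3  0.3 -2.5 -0.6 -1.1 -1.5  1.  -1.1 -0.5 -0.9 -0.3]
 [ 1.3 -2.4 -0.7 -2.3 -0.   0.2 -0.  -1.2  0.7 -0.8  1.1]]
stay pad [[0.6085 0.23   0.154 ]] hooks [[ 0.5821 -0.244   0.233 ]
 [ 0.5404 -0.3881  0.233 ]]
```

View pics/o5.png

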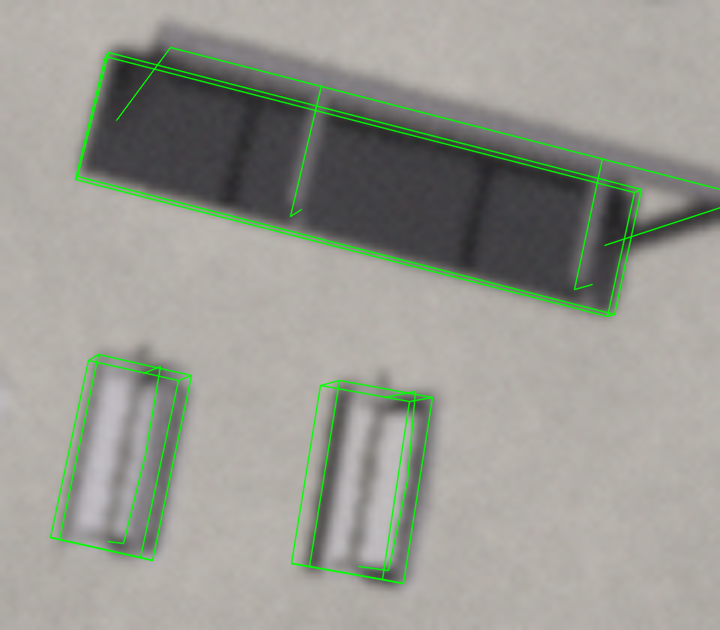

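View pics/o6.png

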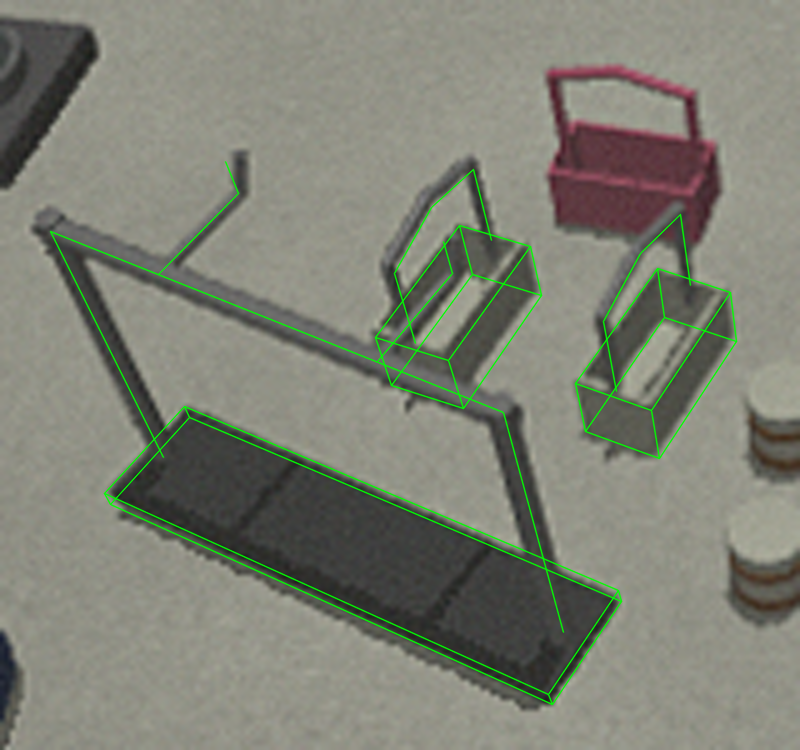

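```bash
cat > ba.py <<'E'
from ov import *
np.set_printoptions(precision=4,suppress=True)
S='scene';T='top'
box=[(S,(120,-100,110),(296,212)),(S,(-120,-100,110),(341,173)),(T,(-120,-100,110),(177.2,269.7)),(T,(-120,100,110),(127.6,238)),(S,(120,-100,0),(293,233)),(S,(120,100,0),(346,270)),(T,(110,90,110),(165.5,182.3)),(T,(110,-90,110),(213,209.5)),(T,(-110,90,110),(130.5,238)),(S,(110,90,110),(351,245.5)),(S,(-110,90,110),(390.5,201)),(T,(149,44,154),(182.3,176))]
A=[(S,(-28,55,50),(204,211)),(S,(28,55,50),(190.5,206)),(S,(-28,-55,50),(220.5,189)),(S,(28,-55,50),(206.5,184)),(S,(-28,55,0),(205,221.5)),(S,(28,55,0),(192,217)),(S,(-28,-55,0),(221,197)),(S,(0,50,118),(195.5,193)),(S,(0,0,130),(202,180)),(S,(0,-50,118),(210.5,171)),(T,(-28,55,50),(296.5,209)),(T,(28,55,50),(311,214)),(T,(28,-55,50),(306,242))]
B=[(S,(-28,-55,50),(180,179)),(S,(-28,-55,0),(182,188)),(S,(28,-55,50),(167,176)),(S,(0,50,118),(152.5,182.5)),(S,(0,0,130),(160,170)),(S,(0,-50,118),(169,162)),(S,(28,55,50),(151,197)),(T,(28,55,50),(352,216)),(T,(28,-55,50),(347,247)),(T,(-28,55,0),(334.5,214)),(T,(-28,-55,0),(330.5,244.5))]
st=[(S,(40,170,12),(184,267)),(S,(-40,170,12),(198,250)),(S,(40,-170,12),(98,229)),(S,(-40,-170,12),(112,213)),(T,(-40,170,12),(293.5,179)),(T,(40,170,12),(299,158)),(T,(-40,-170,12),(381,202)),
(T,(-70,75,229),(329.3,186.7)),(T,(-70,-75,229),(376.2,197)),(S,(-70,-75,225),(123,169)),(S,(-70,-75,251),(122.5,160.3)),(S,(-40,75,225),(159,190.5)) ]
sets=[A,B,st,box]
C0={n:cam(n) for n in (S,T)}
def pj(n,P,d):
    K,ds,Am,t=C0[n]; Am=R.from_rotvec(d[3:]).as_matrix()@Am; t=t+d[:3]
    return cv2.projectPoints(np.atleast_2d(P),cv2.Rodrigues(Am.T)[0],-Am.T@t,K,ds)[0][:,0]
def res(x):
    r=[]
    for i,o in enumerate(sets):
        p=x[3*i:3*i+3]
        for n in (S,T):
            oo=[q for q in o if q[0]==n]
            d=x[12:18] if n==S else x[18:24]
            r.append((pj(n,w(p,[q[1] for q in oo]),d)-[q[2] for q in oo]).ravel()/0.8)
    return r
if __name__=='__main__':
    from scipy.optimize import least_squares
    def full(x): return np.r_[np.concatenate(res(x)),x[12:15]/.0015,x[15:18]/.004,x[18:21]/.0015,x[21:24]/.004]
    o=least_squares(full,np.r_[np.load('P.npy').ravel(),np.zeros(12)],loss='soft_l1')
    x=o.x; print(x[:12].reshape(4,3)); print(x[12:].reshape(4,3)*1000)
    for r in res(x): print((r.reshape(-1,2).T*.8).round(1))
    np.save('x.npy',x)
    print('stay pad',w(x[9:12],[(149,44,154)]),'hooks',w(x[6:9],[(-42,75,233),(-42,-75,233)]),x[[2,5,8,11]]*57.3)
E
python3 ba.py
```

```text
[[ 0.4366 -0.1738 -1.818 ]
 [ 0.4163 -0.3193 -1.7681]
 [ 0.6002 -0.3298 -0.2849]
 [ 0.4566  0.272  -0.5768]]
[[ 0.1444 -0.2624 -0.3769]
 [-2.0732  1.4625  1.7986]
 [-0.1444  0.2624  1.7943]
 [ 0.507   1.018  -0.0626]]
[[ 1.  -0.8  0.2 -0.5  1.6 -0.2  0.8 -0.2  0.7  0.1]
 [ 0.5  0.2 -1.1 -0.8 -0.5 -1.3  0.7  0.7  0.1  1.3]]
[[ 0.6  1.6  0.3]
 [-0.2 -1.8  1. ]]
[[ 0.3  0.6 -0.8  0.9  0.6 -0.  -1.3]
 [-0.7  0.1 -1.7  1.3  0.6  1.1 -0.3]]
[[ 1.   1.6 -0.2 -0.6]
 [ 0.2  0.1  0.3 -0.5]]
[[ 0.6  0.7 -1.7  0.3 -0.1 -2.1  0.2]
 [ 1.5 -2.2 -0.8 -2.3 -0.7  1.5  1.3]]
[[-0.3 -0.6  1.6 -0.3  0.2]
 [-0.2  0.1  0.1 -1.2  0.8]]
[[-1.1 -0.6 -0.5 -0.7  0.1 -0. ]
 [-0.  -3.7  0.5  0.5  0.3 -0.4]]
[[-0.7 -1.   0.4 -2.2  0.2 -1.5]
 [ 0.5  0.3 -0.6 -0.1 -0.7  1. ]]
stay pad [[0.6055 0.2277 0.154 ]] hooks [[ 0.581  -0.246   0.233 ]
 [ 0.5388 -0.39    0.233 ]] [-104.1721 -101.3149  -16.3255  -33.0516]
```

Request:
carry_out(steps=[{"xyz":[0,0,4],"rot":[0,0,-8]},{"xyz":[3,-8,6],"rot":[0,0,-16]},{"xyz":[5,-13,6],"rot":[0,0,-25]},{"xyz":[8,-18,6],"rot":[0,0,-33]},{"xyz":[10,-22,6],"rot":[0,0,-42]},{"xyz":[12,-26,6],"rot":[0,0,-50]},{"xyz":[15,-30,6],"rot":[0,0,-58]},{"xyz":[18,-34,4],"rot":[0,0,-66]},{"xyz":[21,-38,2],"rot":[0,0,-74]},{"xyz":[24,-42,0],"rot":[0,0,-82]}], grip=0.85)

```text
t: 1.1
tool_pos: [0.3829, 0.1899, 0.2518]
orientation: [-3.132, 0.237, -0.002]
force: [0.8, 1.2, 0.3]
opening: 0.0788
```

Request:
carry_out(steps=[{"xyz":[3.5,-5,-3],"rot":[0,0,-8]},{"xyz":[7,-10.3,-6],"rot":[0,0,-16]},{"xyz":[7,-10.3,-8.6],"rot":[0,0,-24.7]},{"xyz":[7,-10.3,-8.6],"rot":[0,0,-24.7]},{"xyz":[7,-10.3,-8.6],"rot":[0,0,-24.7]}])

```text
t: 1.6
tool_pos: [0.4509, 0.0879, 0.1642]
orientation: [3.011, -0.893, -0.006]
force: [0.6, -0.6, 0.0]
opening: 0.0788
```

```bash
cat > look.py <<'E'
import sys
from h import *
tag=sys.argv[1]
for n in ('scene','top'):
    cv2.imwrite(f'pics/{tag}_{n}.png',read_camera(n)[:,:,::-1])
s=read_state(); m=R.from_rotvec(s['orientation']).as_matrix()
print('t',round(s['t'],2),'pos',s['tool_pos'].round(4),'yaw',np.degrees(np.arctan2(m[1,0],m[0,0])).round(2),'zax',m[:,2].round(3),'op',round(s['opening'],4),'F',s['force'].round(1),'q6',s['q'].round(2))
E
python3 look.py a; python3 - <<'E'
from h import *
t=cv2.imread('pics/a_top.png')[:,:,::-1]; s=cv2.imread('pics/a_scene.png')[:,:,::-1]
a=cv2.resize(t[130:290,200:400],None,fx=3,fy=3); cv2.imwrite('pics/a1.png',a[:,:,::-1])
a=cv2.resize(s[80:290,130:370],None,fx=3,fy=2.85); cv2.imwrite('pics/a2.png',a[:,:,::-1])
p=read_state()['tool_pos']; print(proj('top',p),proj('scene',p))
E
```

```text
t 1.7 pos [0.4522 0.0894 0.1668] yaw -32.9 zax [ 0.001  0.    -1.   ] op 0.0789 F [ 0.  -0.7 -0.4] q6 [ 0.08 -0.21  1.95  0.    1.41  0.66]
[[223.40490221 223.19674782]] [[285.51346699 184.7284977 ]]
```

View pics/a1.png

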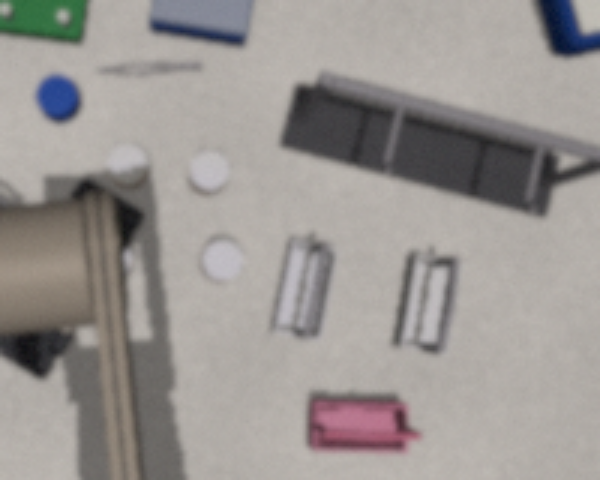

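View pics/a2.png

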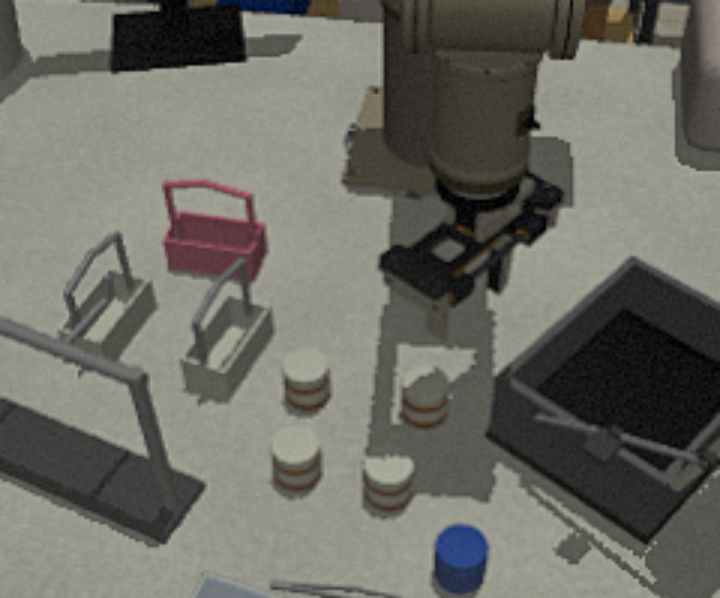

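Request:
carry_out(steps=[{"xyz":[2.7,-3.6,-4]},{"xyz":[2.7,-3.6,-8]},{"xyz":[2.7,-3.6,-12.1]},{"xyz":[2.7,-3.6,-12.1]},{"xyz":[2.7,-3.6,-12.1]}])

```text
validation failed for argument at $.st...
```

Request:
carry_out(steps=[{"xyz":[0,0,0]},{"xyz":[0,0,0]},{"xyz":[0,0,0]},{"xyz":[0,0,0]},{"xyz":[0,0,0]}], grip=0.4, force=15)

```text
validation failed for argument at $.st...
```

Request:
carry_out(steps=[{"xyz":[2.7,-3.6,-4],"rot":[0,0,0]},{"xyz":[2.7,-3.6,-8],"rot":[0,0,0]},{"xyz":[2.7,-3.6,-12.1],"rot":[0,0,0]},{"xyz":[2.7,-3.6,-12.1],"rot":[0,0,0]},{"xyz":[2.7,-3.6,-12.1],"rot":[0,0,0]}])

```text
t: 2.2
tool_pos: [0.4793, 0.0537, 0.0463]
orientation: [-3.013, 0.889, -0.0]
force: [0.3, -0.4, 0.4]
opening: 0.0792
```

Request:
carry_out(steps=[{"xyz":[0,0,0],"rot":[0,0,0]},{"xyz":[0,0,0],"rot":[0,0,0]},{"xyz":[0,0,0],"rot":[0,0,0]},{"xyz":[0,0,0],"rot":[0,0,0]},{"xyz":[0,0,0],"rot":[0,0,0]}], grip=0.4, force=15)

```text
t: 2.7
tool_pos: [0.4797, 0.0528, 0.046]
orientation: [-3.012, 0.893, -0.002]
force: [-1.8, 0.4, 5.8]
opening: 0.0495
```

Request:
carry_out(steps=[{"xyz":[0,0,3],"rot":[0,0,0]},{"xyz":[0,0,8],"rot":[0,0,0]},{"xyz":[0,2,13],"rot":[0,0,0]},{"xyz":[-1,6,17],"rot":[0,0,0]},{"xyz":[-2,11,17],"rot":[0,0,0]},{"xyz":[-3,16,17],"rot":[0,0,0]},{"xyz":[-4,21,17],"rot":[0,0,0]},{"xyz":[-4.6,25,17],"rot":[0,0,0]},{"xyz":[-4.6,29.3,17],"rot":[0,0,0]},{"xyz":[-4.6,29.3,17],"rot":[0,0,0]}])

```text
t: 3.7
tool_pos: [0.4315, 0.3501, 0.2141]
orientation: [-3.014, 0.886, 0.003]
force: [-0.5, -1.0, -1.6]
opening: 0.0499
```

Request:
carry_out(steps=[{"xyz":[0,0,0],"rot":[0,0,0]},{"xyz":[0,0,0],"rot":[0,0,0]}])

```text
t: 3.9
tool_pos: [0.433, 0.3447, 0.2145]
orientation: [3.011, -0.893, -0.001]
force: [0.2, 0.9, -1.9]
opening: 0.05
```

```bash
python3 look.py b; python3 - <<'E'
from h import *
t=cv2.imread('pics/b_top.png')[:,:,::-1]; s=cv2.imread('pics/b_scene.png')[:,:,::-1]
a=cv2.resize(s[80:290,200:440],None,fx=3,fy=2.85); cv2.imwrite('pics/b2.png',a[:,:,::-1])
E
```

```text
t 4.0 pos [0.4334 0.3444 0.2149] yaw -33.11 zax [-0. -0. -1.] op 0.0498 F [ 0.2  0.3 -1.2] q6 [ 0.58  0.02  1.65 -0.    1.48  1.16]
```

View pics/b2.png

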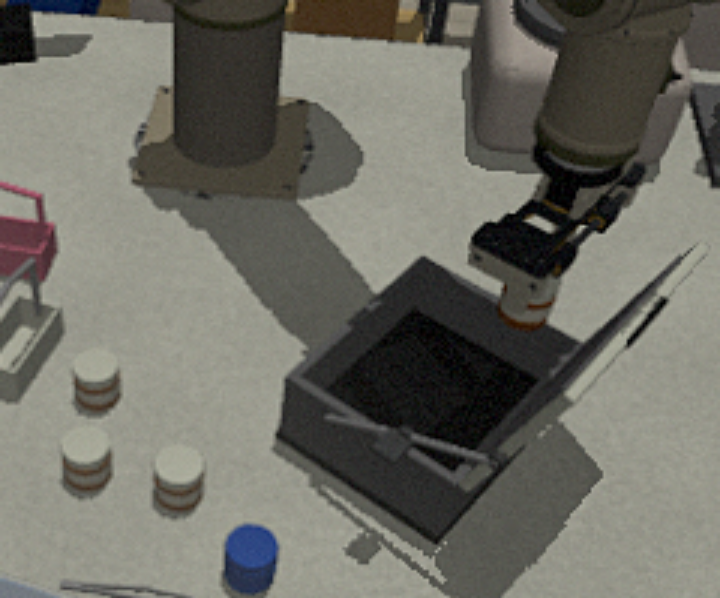

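Request:
carry_out(steps=[{"xyz":[0,0,-5],"rot":[0,0,0]},{"xyz":[0,0,-9],"rot":[0,0,0]},{"xyz":[0,0,-12],"rot":[0,0,0]},{"xyz":[0,0,-12.8],"rot":[0,0,0]},{"xyz":[0,0,-13.2],"rot":[0,0,0]},{"xyz":[0,0,-13.3],"rot":[0,0,0]},{"xyz":[0,0,-13.3],"rot":[0,0,0]}])

```text
t: 4.7
tool_pos: [0.4344, 0.3463, 0.0841]
orientation: [-3.009, 0.893, -0.003]
force: [-0.6, -0.2, -0.7]
opening: 0.0495
```

Request:
carry_out(steps=[{"xyz":[0,0,-0.1],"rot":[0,0,0]},{"xyz":[0,0,-0.2],"rot":[0,0,0]},{"xyz":[0,0,-0.2],"rot":[0,0,0]}])

```text
t: 5.0
tool_pos: [0.4339, 0.3463, 0.0811]
orientation: [-3.01, 0.892, -0.002]
force: [0.2, 1.2, 2.4]
opening: 0.0498
```

Contact. I'll release, lift, then look.

Request:
carry_out(steps=[{"xyz":[0,0,0],"rot":[0,0,0]},{"xyz":[0,0,0],"rot":[0,0,0]},{"xyz":[0,0,0],"rot":[0,0,0]},{"xyz":[0,0,4],"rot":[0,0,0]},{"xyz":[0,0,9],"rot":[0,0,0]},{"xyz":[0,-4,13],"rot":[0,0,0]},{"xyz":[2,-9,13],"rot":[0,0,0]},{"xyz":[4,-14,13],"rot":[0,0,0]},{"xyz":[6,-19,12],"rot":[0,0,0]},{"xyz":[8,-24,11],"rot":[0,0,0]}], grip=0.66)

```text
t: 6.0
tool_pos: [0.5059, 0.1236, 0.1942]
orientation: [-3.012, 0.892, -0.002]
force: [0.4, 0.2, -0.3]
opening: 0.0613
```

```bash
cat > jars.py <<'E'
from h import *
import sys
t=cv2.imread(f'pics/{sys.argv[1]}_top.png'); g=t.min(2); b=(g>183).astype(np.uint8)
n,l,st,c=cv2.connectedComponentsWithStats(b)
for i in range(1,n):
    if 40<st[i,4]<130 and 100<c[i,0]<300 and 140<c[i,1]<280: print(c[i].round(1),st[i,4],'bench',atz('top',[c[i]],.056)[0].round(4),'inbox',atz('top',[c[i]],.091)[0].round(4))
E
python3 look.py c; python3 jars.py c
python3 - <<'E'
from h import *
t=cv2.imread('pics/c_top.png')[:,:,::-1]
a=cv2.resize(t[130:290,80:320],None,fx=3,fy=3); cv2.imwrite('pics/c_1.png',a[:,:,::-1])
E
```

```text
t 6.1 pos [0.506  0.12   0.1923] yaw -33.36 zax [-0.001 -0.002 -1.   ] op 0.0612 F [ 0.5  0.5 -0.4] q6 [ 0.14 -0.06  1.76 -0.    1.44  0.72]
[269.6 186.1] 83 bench [ 0.5806 -0.0666  0.056 ] inbox [ 0.5761 -0.0649  0.091 ]
[274.2 216.4] 94 bench [ 0.4736 -0.0791  0.056 ] inbox [ 0.4721 -0.077   0.091 ]
[150.6 231.2] 83 bench [0.434  0.3539 0.056 ] inbox [0.4337 0.3437 0.091 ]
```

View pics/c_1.png

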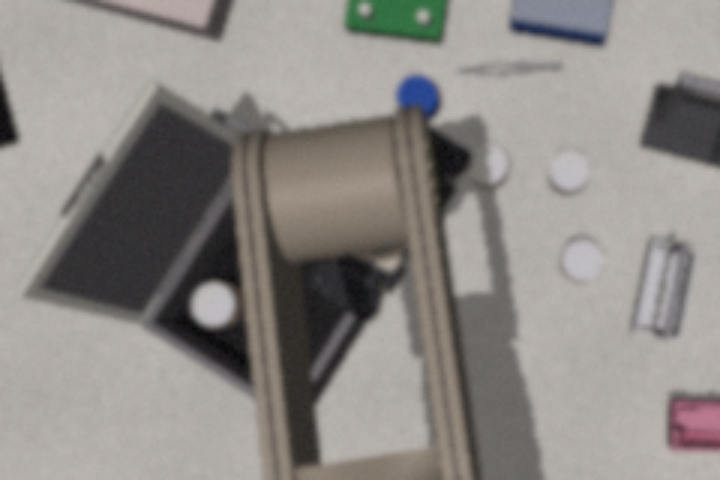

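Request:
carry_out(steps=[{"xyz":[4,-4,0],"rot":[0,0,0]},{"xyz":[8.4,-8.9,-3],"rot":[0,0,0]},{"xyz":[8.4,-8.9,-6],"rot":[0,0,0]},{"xyz":[8.4,-8.9,-8],"rot":[0,0,0]},{"xyz":[8.4,-8.9,-8],"rot":[0,0,0]},{"xyz":[8.4,-8.9,-8],"rot":[0,0,0]}], grip=0.85)

```text
t: 6.7
tool_pos: [0.5887, 0.0372, 0.1137]
orientation: [3.012, -0.892, -0.002]
force: [-0.2, -0.7, 0.1]
opening: 0.0792
```

Request:
carry_out(steps=[{"xyz":[0,0,-4],"rot":[0,0,0]},{"xyz":[0,0,-6.6],"rot":[0,0,0]},{"xyz":[0,0,-6.6],"rot":[0,0,0]},{"xyz":[0,0,-6.6],"rot":[0,0,0]}])

```text
t: 7.1
tool_pos: [0.59, 0.0371, 0.0497]
orientation: [-3.012, 0.891, -0.003]
force: [-0.2, -0.6, 0.7]
opening: 0.0788
```

Request:
carry_out(steps=[{"xyz":[0,-0.5,-0.3],"rot":[0,0,0]},{"xyz":[0,-0.5,-0.3],"rot":[0,0,0]}])

```text
t: 7.3
tool_pos: [0.5907, 0.0309, 0.0469]
orientation: [-3.011, 0.893, -0.005]
force: [-0.8, 0.1, -0.0]
opening: 0.0788
```

Request:
carry_out(steps=[{"xyz":[0,0,0],"rot":[0,0,0]},{"xyz":[0,0,0],"rot":[0,0,0]},{"xyz":[0,0,0],"rot":[0,0,0]},{"xyz":[0,0,0],"rot":[0,0,0]},{"xyz":[0,0,0],"rot":[0,0,0]}], grip=0.4)

```text
t: 7.8
tool_pos: [0.5893, 0.0313, 0.0448]
orientation: [-3.012, 0.893, -0.0]
force: [-0.3, -0.2, 1.6]
opening: 0.0494
```

Request:
carry_out(steps=[{"xyz":[0,0,4],"rot":[0,0,0]},{"xyz":[-1,0,9],"rot":[0,0,0]},{"xyz":[-4,2,13],"rot":[0,0,0]},{"xyz":[-7,5,16],"rot":[0,0,0]},{"xyz":[-10,9,17.5],"rot":[0,0,0]},{"xyz":[-11,14,17.5],"rot":[0,0,0]},{"xyz":[-10.5,18.5,17.5],"rot":[0,0,0]},{"xyz":[-10,23,17.5],"rot":[0,0,0]},{"xyz":[-9,27.2,17.5],"rot":[0,0,0]},{"xyz":[-9,27.2,17.5],"rot":[0,0,0]}])

```text
t: 8.8
tool_pos: [0.4985, 0.3079, 0.2184]
orientation: [-3.014, 0.886, 0.003]
force: [-0.1, -0.3, -1.6]
opening: 0.05
```

Request:
carry_out(steps=[{"xyz":[0,0,0],"rot":[0,0,0]},{"xyz":[0,0,0],"rot":[0,0,0]}])

```text
t: 9.0
tool_pos: [0.499, 0.3026, 0.2194]
orientation: [3.011, -0.893, -0.001]
force: [-0.8, 0.2, -0.8]
opening: 0.0499
```

```bash
python3 look.py d; python3 - <<'E'
from h import *
t=cv2.imread('pics/d_top.png')[:,:,::-1]; s=cv2.imread('pics/d_scene.png')[:,:,::-1]
a=cv2.resize(s[80:290,200:440],None,fx=3,fy=2.85); cv2.imwrite('pics/d2.png',a[:,:,::-1])
E
```

```text
t 9.1 pos [0.4993 0.3022 0.2198] yaw -33.1 zax [ 0. -0. -1.] op 0.0496 F [-0.4 -0.1 -0.9] q6 [ 0.46  0.09  1.56 -0.    1.49  1.03]
```

View pics/d2.png

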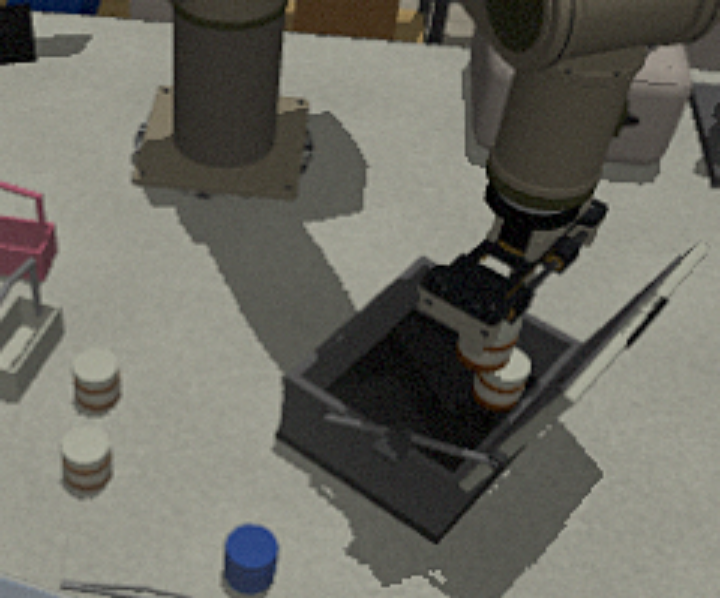

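Request:
carry_out(steps=[{"xyz":[0,0,-5],"rot":[0,0,0]},{"xyz":[0,0,-9],"rot":[0,0,0]},{"xyz":[0,0,-12],"rot":[0,0,0]},{"xyz":[0,0,-13.2],"rot":[0,0,0]},{"xyz":[0,0,-13.5],"rot":[0,0,0]},{"xyz":[0,0,-13.7],"rot":[0,0,0]},{"xyz":[0,0,-13.8],"rot":[0,0,0]}])

```text
t: 9.8
tool_pos: [0.5007, 0.3039, 0.0839]
orientation: [-3.01, 0.893, -0.004]
force: [-1.2, 0.5, 0.2]
opening: 0.0496
```

Request:
carry_out(steps=[{"xyz":[0,0,-0.1],"rot":[0,0,0]},{"xyz":[0,0,-0.1],"rot":[0,0,0]}])

```text
t: 10.0
tool_pos: [0.4998, 0.3037, 0.0818]
orientation: [-3.011, 0.892, -0.002]
force: [-1.2, 1.1, -1.0]
opening: 0.0497
```

Request:
carry_out(steps=[{"xyz":[0,0,-0.1],"rot":[0,0,0]},{"xyz":[0,0,-0.2],"rot":[0,0,0]},{"xyz":[0,0,-0.2],"rot":[0,0,0]}])

```text
t: 10.3
tool_pos: [0.4996, 0.3036, 0.0797]
orientation: [-3.012, 0.892, -0.001]
force: [-1.9, -2.1, 5.4]
opening: 0.05
```

Request:
carry_out(steps=[{"xyz":[0,0,0],"rot":[0,0,0]},{"xyz":[0,0,0],"rot":[0,0,0]},{"xyz":[0,0,0],"rot":[0,0,0]},{"xyz":[0,0,4],"rot":[0,0,0]},{"xyz":[0,0,9],"rot":[0,0,0]},{"xyz":[0,-4,13],"rot":[0,0,0]},{"xyz":[-1,-9,13],"rot":[0,0,0]},{"xyz":[-1,-14,13],"rot":[0,0,0]},{"xyz":[-2,-19,12],"rot":[0,0,0]},{"xyz":[-2,-24,11],"rot":[0,0,0]}], grip=0.66)

```text
t: 11.3
tool_pos: [0.4789, 0.07, 0.1906]
orientation: [-3.012, 0.892, -0.002]
force: [0.6, 0.1, -1.1]
opening: 0.0613
```

```bash
python3 look.py e; python3 jars.py e
```

```text
t 11.4 pos [0.4784 0.0664 0.1889] yaw -33.34 zax [-0.002 -0.002 -1.   ] op 0.0616 F [-0.   0.3  0.6] q6 [ 0.03 -0.16  1.86 -0.    1.44  0.62]
[269.6 186.1] 88 bench [ 0.5809 -0.0667  0.056 ] inbox [ 0.5763 -0.0649  0.091 ]
[162.7 211.5] 85 bench [0.502 0.311 0.056] inbox [0.4997 0.302  0.091 ]
[274.2 216.5] 94 bench [ 0.4733 -0.0788  0.056 ] inbox [ 0.4718 -0.0767  0.091 ]
[150.5 231.1] 91 bench [0.4345 0.3543 0.056 ] inbox [0.4341 0.3441 0.091 ]
```

Request:
carry_out(steps=[{"xyz":[-0.5,-5,0],"rot":[0,0,0]},{"xyz":[-0.5,-10,-4],"rot":[0,0,0]},{"xyz":[-0.5,-14.3,-7],"rot":[0,0,0]},{"xyz":[-0.5,-14.3,-8],"rot":[0,0,0]},{"xyz":[-0.5,-14.3,-8],"rot":[0,0,0]},{"xyz":[-0.5,-14.3,-8],"rot":[0,0,0]}], grip=0.85)

```text
t: 12.0
tool_pos: [0.4744, -0.0708, 0.1105]
orientation: [-3.011, 0.893, 0.001]
force: [0.4, 0.9, 1.1]
opening: 0.079
```

Request:
carry_out(steps=[{"xyz":[0,-0.8,0],"rot":[0,0,0]},{"xyz":[0,-0.8,-4],"rot":[0,0,0]},{"xyz":[0,-0.8,-6.4],"rot":[0,0,0]},{"xyz":[0,-0.8,-6.4],"rot":[0,0,0]},{"xyz":[0,-0.8,-6.4],"rot":[0,0,0]}])

```text
t: 12.5
tool_pos: [0.4751, -0.0791, 0.0475]
orientation: [-3.013, 0.891, -0.001]
force: [-0.4, 0.4, 0.9]
opening: 0.0793
```

Request:
carry_out(steps=[{"xyz":[0,0,0],"rot":[0,0,0]},{"xyz":[0,0,0],"rot":[0,0,0]},{"xyz":[0,0,0],"rot":[0,0,0]},{"xyz":[0,0,0],"rot":[0,0,0]},{"xyz":[0,0,0],"rot":[0,0,0]}], grip=0.4)

```text
t: 13.0
tool_pos: [0.4747, -0.0796, 0.0469]
orientation: [-3.012, 0.893, -0.001]
force: [-1.0, 2.1, 5.3]
opening: 0.0494
```

Request:
carry_out(steps=[{"xyz":[0,0,4],"rot":[0,0,0]},{"xyz":[0,2,9],"rot":[0,0,0]},{"xyz":[-1,6,13],"rot":[0,0,0]},{"xyz":[-2,10.5,15],"rot":[0,0,0]},{"xyz":[-3,15,16],"rot":[0,0,0]},{"xyz":[-4,20,16],"rot":[0,0,0]},{"xyz":[-5,24.5,16],"rot":[0,0,0]},{"xyz":[-6.5,29,16],"rot":[0,0,0]},{"xyz":[-8,33,16],"rot":[0,0,0]},{"xyz":[-8.3,34.2,16],"rot":[0,0,0]}])

```text
t: 14.0
tool_pos: [0.3893, 0.2658, 0.206]
orientation: [-3.013, 0.887, 0.002]
force: [-1.3, -0.9, -0.3]
opening: 0.0499
```

Request:
carry_out(steps=[{"xyz":[0,0,0],"rot":[0,0,0]},{"xyz":[0,0,0],"rot":[0,0,0]}])

```text
t: 14.2
tool_pos: [0.3915, 0.2618, 0.206]
orientation: [3.011, -0.892, 0.0]
force: [-0.3, 0.2, -1.5]
opening: 0.0494
```

Request:
carry_out(steps=[{"xyz":[0,0,-5],"rot":[0,0,0]},{"xyz":[0,0,-9],"rot":[0,0,0]},{"xyz":[0,0,-11],"rot":[0,0,0]},{"xyz":[0,0,-12],"rot":[0,0,0]},{"xyz":[0,0,-12.3],"rot":[0,0,0]},{"xyz":[0,0,-12.4],"rot":[0,0,0]},{"xyz":[0,0,-12.5],"rot":[0,0,0]}])

```text
t: 14.9
tool_pos: [0.3927, 0.2628, 0.0829]
orientation: [-3.01, 0.893, -0.003]
force: [0.0, 0.9, -0.9]
opening: 0.0499
```

Request:
carry_out(steps=[{"xyz":[0,0,0],"rot":[0,0,0]},{"xyz":[0,0,0],"rot":[0,0,0]}])

```text
t: 15.1
tool_pos: [0.392, 0.2629, 0.0822]
orientation: [-3.011, 0.892, -0.002]
force: [-0.1, 0.3, -0.6]
opening: 0.0498
```

Request:
carry_out(steps=[{"xyz":[0,0,-0.1],"rot":[0,0,0]},{"xyz":[0,0,-0.2],"rot":[0,0,0]},{"xyz":[0,0,-0.2],"rot":[0,0,0]}])

```text
t: 15.4
tool_pos: [0.3922, 0.2631, 0.0817]
orientation: [-3.011, 0.892, -0.002]
force: [-6.6, -4.9, 16.2]
opening: 0.0499
```

Request:
carry_out(steps=[{"xyz":[0,0,0],"rot":[0,0,0]},{"xyz":[0,0,0],"rot":[0,0,0]},{"xyz":[0,0,0],"rot":[0,0,0]},{"xyz":[0,0,4],"rot":[0,0,0]},{"xyz":[0,0,9],"rot":[0,0,0]},{"xyz":[3,-3,12],"rot":[0,0,0]},{"xyz":[6,-7,12],"rot":[0,0,0]},{"xyz":[9,-11,12],"rot":[0,0,0]},{"xyz":[12,-15,11],"rot":[0,0,0]},{"xyz":[15,-19,10],"rot":[0,0,0]}], grip=0.66)

```text
t: 16.4
tool_pos: [0.5406, 0.0735, 0.1802]
orientation: [-3.012, 0.892, -0.002]
force: [-0.8, 0.6, -0.1]
opening: 0.0615
```

```bash
python3 look.py f; python3 jars.py f
```

```text
t 16.5 pos [0.5407 0.0704 0.1778] yaw -33.31 zax [-0.002 -0.002 -1.   ] op 0.0614 F [-0.8  0.5 -0.7] q6 [ 0.04  0.02  1.71 -0.    1.41  0.62]
[269.4 186.1] 95 bench [ 0.5806 -0.0658  0.056 ] inbox [ 0.5761 -0.0641  0.091 ]
[162.9 211.4] 94 bench [0.5023 0.3105 0.056 ] inbox [0.5    0.3015 0.091 ]
[296.6 225.3] 47 bench [ 0.4404 -0.156   0.056 ] inbox [ 0.4399 -0.1517  0.091 ]
[150.7 231.1] 96 bench [0.4345 0.3537 0.056 ] inbox [0.4341 0.3435 0.091 ]
[174.4 242.8] 98 bench [0.3918 0.2707 0.056 ] inbox [0.3927 0.2628 0.091 ]
```

Request:
carry_out(steps=[{"xyz":[2,-5,0],"rot":[0,0,0]},{"xyz":[4,-9,-3],"rot":[0,0,0]},{"xyz":[4,-13.4,-6],"rot":[0,0,0]},{"xyz":[4,-13.4,-7],"rot":[0,0,0]},{"xyz":[4,-13.4,-7],"rot":[0,0,0]},{"xyz":[4,-13.4,-7],"rot":[0,0,0]}], grip=0.85)

```text
t: 17.1
tool_pos: [0.579, -0.0575, 0.1101]
orientation: [-3.012, 0.892, 0.001]
force: [-0.4, 0.8, 0.5]
opening: 0.0793
```

Request:
carry_out(steps=[{"xyz":[0.1,-0.8,0],"rot":[0,0,0]},{"xyz":[0.1,-0.8,-4],"rot":[0,0,0]},{"xyz":[0.1,-0.8,-6.4],"rot":[0,0,0]},{"xyz":[0.1,-0.8,-6.4],"rot":[0,0,0]},{"xyz":[0.1,-0.8,-6.4],"rot":[0,0,0]}])

```text
t: 17.6
tool_pos: [0.5809, -0.0661, 0.0473]
orientation: [-3.012, 0.891, -0.001]
force: [0.1, -0.0, 0.8]
opening: 0.0789
```

Request:
carry_out(steps=[{"xyz":[0,0,0],"rot":[0,0,0]},{"xyz":[0,0,0],"rot":[0,0,0]},{"xyz":[0,0,0],"rot":[0,0,0]},{"xyz":[0,0,0],"rot":[0,0,0]},{"xyz":[0,0,0],"rot":[0,0,0]}], grip=0.4)

```text
t: 18.1
tool_pos: [0.5807, -0.0668, 0.0467]
orientation: [-3.012, 0.893, -0.001]
force: [-0.8, -0.4, 3.6]
opening: 0.0502
```

Request:
carry_out(steps=[{"xyz":[0,0,4],"rot":[0,0,0]},{"xyz":[-1,2,9],"rot":[0,0,0]},{"xyz":[-3,6,13],"rot":[0,0,0]},{"xyz":[-5,10,15],"rot":[0,0,0]},{"xyz":[-7,14,16],"rot":[0,0,0]},{"xyz":[-9,18,16],"rot":[0,0,0]},{"xyz":[-10,22,16],"rot":[0,0,0]},{"xyz":[-10.5,26,16],"rot":[0,0,0]},{"xyz":[-10.5,27.4,16],"rot":[0,0,0]},{"xyz":[-10.5,27.4,16],"rot":[0,0,0]}])

```text
t: 19.1
tool_pos: [0.4748, 0.2089, 0.2057]
orientation: [3.013, -0.888, -0.001]
force: [-0.8, -0.4, -1.4]
opening: 0.0495
```

Request:
carry_out(steps=[{"xyz":[0,0,0],"rot":[0,0,0]},{"xyz":[0,0,0],"rot":[0,0,0]}])

```text
t: 19.3
tool_pos: [0.4755, 0.206, 0.2057]
orientation: [3.011, -0.894, -0.0]
force: [-0.5, -0.4, -1.2]
opening: 0.0497
```

Request:
carry_out(steps=[{"xyz":[0,0,-5],"rot":[0,0,0]},{"xyz":[0,0,-9],"rot":[0,0,0]},{"xyz":[0,0,-11],"rot":[0,0,0]},{"xyz":[0,0,-12],"rot":[0,0,0]},{"xyz":[0,0,-12.3],"rot":[0,0,0]},{"xyz":[0,0,-12.4],"rot":[0,0,0]},{"xyz":[0,0,-12.4],"rot":[0,0,0]}])

```text
t: 20.0
tool_pos: [0.4765, 0.2074, 0.0836]
orientation: [-3.011, 0.893, -0.003]
force: [0.3, -0.6, -0.1]
opening: 0.0494
```

Request:
carry_out(steps=[{"xyz":[0,0,-0.1],"rot":[0,0,0]},{"xyz":[0,0,-0.1],"rot":[0,0,0]}])

```text
t: 20.2
tool_pos: [0.4759, 0.2075, 0.0819]
orientation: [-3.011, 0.892, -0.002]
force: [0.1, 0.3, -2.2]
opening: 0.0496
```

Request:
carry_out(steps=[{"xyz":[0,0,-0.1],"rot":[0,0,0]},{"xyz":[0,0,-0.1],"rot":[0,0,0]}])

```text
t: 20.4
tool_pos: [0.4759, 0.2076, 0.0816]
orientation: [-3.011, 0.892, -0.002]
force: [-3.4, -2.1, 8.6]
opening: 0.0497
```

Request:
carry_out(steps=[{"xyz":[0,0,0],"rot":[0,0,0]},{"xyz":[0,0,0],"rot":[0,0,0]},{"xyz":[0,0,0],"rot":[0,0,0]},{"xyz":[0,0,4],"rot":[0,0,0]},{"xyz":[0,0,9],"rot":[0,0,0]},{"xyz":[0,-4,13],"rot":[0,0,0]},{"xyz":[0,-9,16],"rot":[0,0,0]},{"xyz":[0,-14,17],"rot":[0,0,0]},{"xyz":[0,-19,17],"rot":[0,0,0]},{"xyz":[0,-24,17],"rot":[0,0,0]}], grip=0.66)

```text
t: 21.4
tool_pos: [0.4755, -0.02, 0.2511]
orientation: [-3.012, 0.891, -0.004]
force: [-0.2, 0.4, -1.1]
opening: 0.061
```

```bash
python3 look.py g; python3 jars.py g
```

```text
t 21.5 pos [ 0.4752 -0.0238  0.2501] yaw -33.4 zax [ 0.001 -0.002 -1.   ] op 0.0614 F [0.8 0.6 0.1] q6 [-0.16 -0.22  1.8  -0.    1.56  0.43]
[162.6 211.3] 96 bench [0.5025 0.3113 0.056 ] inbox [0.5002 0.3023 0.091 ]
[190.4 217.3] 94 bench [0.4789 0.2138 0.056 ] inbox [0.4773 0.2076 0.091 ]
[150.7 231.1] 98 bench [0.4344 0.3537 0.056 ] inbox [0.434  0.3435 0.091 ]
[164.1 238.4] 101 bench [0.4081 0.3066 0.056 ] inbox [0.4085 0.2978 0.091 ]
```

View pics/g_scene.png

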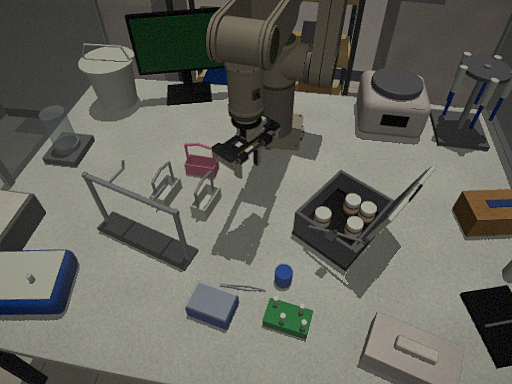

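Request:
carry_out(steps=[{"xyz":[0,-3,0],"rot":[0,0,-8.5]},{"xyz":[0,-6,0],"rot":[0,0,-17]},{"xyz":[-0.5,-9,0],"rot":[0,0,-25.5]},{"xyz":[-1,-12,-1],"rot":[0,0,-34]},{"xyz":[-1.2,-14,-3],"rot":[0,0,-42.5]},{"xyz":[-1.2,-15.6,-4],"rot":[0,0,-51]},{"xyz":[-1.2,-15.6,-5],"rot":[0,0,-59.5]},{"xyz":[-1.2,-15.6,-5],"rot":[0,0,-68]},{"xyz":[-1.2,-15.6,-5],"rot":[0,0,-71]},{"xyz":[-1.2,-15.6,-5],"rot":[0,0,-71]}])

```text
t: 22.5
tool_pos: [0.4633, -0.1737, 0.1994]
orientation: [1.933, -2.476, -0.001]
force: [-0.3, -0.6, -0.7]
opening: 0.0614
```

Request:
carry_out(steps=[{"xyz":[0,0,0],"rot":[0,0,0]}])

```text
t: 22.6
tool_pos: [0.4634, -0.1738, 0.1997]
orientation: [-1.937, 2.474, 0.0]
force: [0.3, -0.7, -0.2]
opening: 0.0611
```

```bash
python3 look.py i; python3 - <<'E'
from h import *
s=cv2.imread('pics/i_scene.png')
cv2.imwrite('pics/i2.png',cv2.resize(s[100:270,80:300],None,fx=3.5,fy=3.5))
E
```

```text
t 22.7 pos [ 0.4634 -0.174   0.1998] yaw -103.91 zax [ 0.  0. -1.] op 0.0615 F [-0.1  0.2  0.7] q6 [-0.46 -0.14  1.82  0.    1.46  1.35]
```

View pics/i2.png

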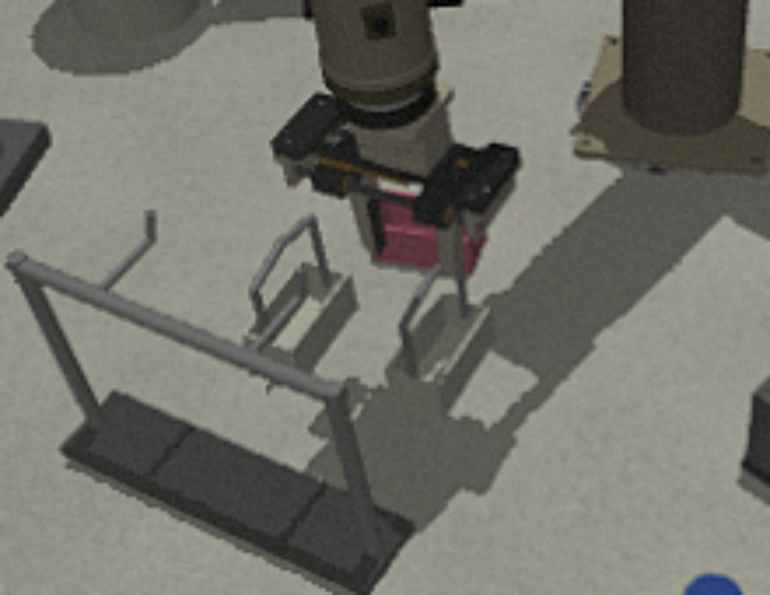

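Request:
carry_out(steps=[{"xyz":[0,-0.6,0],"rot":[0,0,0]},{"xyz":[0,-0.6,-4],"rot":[0,0,0]},{"xyz":[0,-0.6,-7.8],"rot":[0,0,0]},{"xyz":[0,-0.6,-7.8],"rot":[0,0,0]},{"xyz":[0,-0.6,-7.8],"rot":[0,0,0]}])

```text
t: 23.2
tool_pos: [0.4628, -0.1802, 0.1219]
orientation: [1.934, -2.475, -0.003]
force: [-0.1, 0.5, 0.4]
opening: 0.0614
```

Request:
carry_out(steps=[{"xyz":[0,0,0],"rot":[0,0,0]},{"xyz":[0,0,0],"rot":[0,0,0]},{"xyz":[0,0,0],"rot":[0,0,0]},{"xyz":[0,0,0],"rot":[0,0,0]},{"xyz":[0,0,0],"rot":[0,0,0]},{"xyz":[0,0,0],"rot":[0,0,0]},{"xyz":[0,0,0],"rot":[0,0,0]},{"xyz":[0,0,0],"rot":[0,0,0]}], grip=0, force=45)

```text
t: 24.0
tool_pos: [0.4632, -0.1803, 0.1217]
orientation: [1.934, -2.476, -0.0]
force: [-1.0, -0.6, 0.5]
opening: 0.0071
```

```bash
python3 look.py j; python3 - <<'E'
from h import *
s=cv2.imread('pics/j_scene.png')
cv2.imwrite('pics/j2.png',cv2.resize(s[120:260,120:300],None,fx=4,fy=4))
E
```

```text
t 24.1 pos [ 0.4633 -0.1803  0.1218] yaw -104.02 zax [-0. -0. -1.] op 0.0076 F [-0.4 -0.5  0.2] q6 [-0.47 -0.06  1.9  -0.    1.31  1.34]
```

View pics/j2.png

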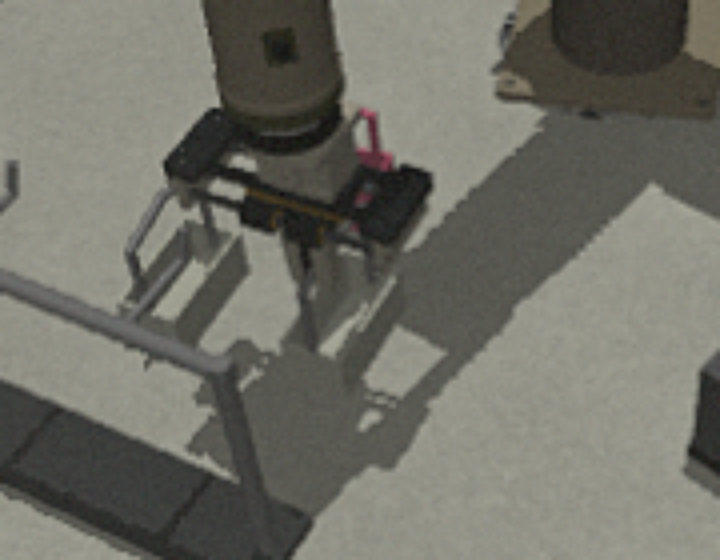

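Request:
carry_out(steps=[{"xyz":[0,0,2],"rot":[0,0,0]},{"xyz":[0,0,5],"rot":[0,0,0]},{"xyz":[0,0,8],"rot":[0,0,0]},{"xyz":[0,0,11],"rot":[0,0,0]},{"xyz":[0,0,14],"rot":[0,0,0]},{"xyz":[0,0,14],"rot":[0,0,0]},{"xyz":[0,0,14],"rot":[0,0,0]}])

```text
t: 24.8
tool_pos: [0.4635, -0.1803, 0.2618]
orientation: [-1.934, 2.476, -0.001]
force: [0.1, 0.4, -2.0]
opening: 0.0077
```

```bash
python3 look.py k; python3 - <<'E'
from h import *
s=cv2.imread('pics/k_scene.png')
cv2.imwrite('pics/k2.png',cv2.resize(s[90:260,100:300],None,fx=3.5,fy=3.5))
E
```

```text
t 24.9 pos [ 0.4625 -0.1799  0.2599] yaw -104.02 zax [-0.002  0.001 -1.   ] op 0.0078 F [-1.2 -0.8 -2.3] q6 [-0.47 -0.16  1.73  0.    1.57  1.34]
```

View pics/k2.png

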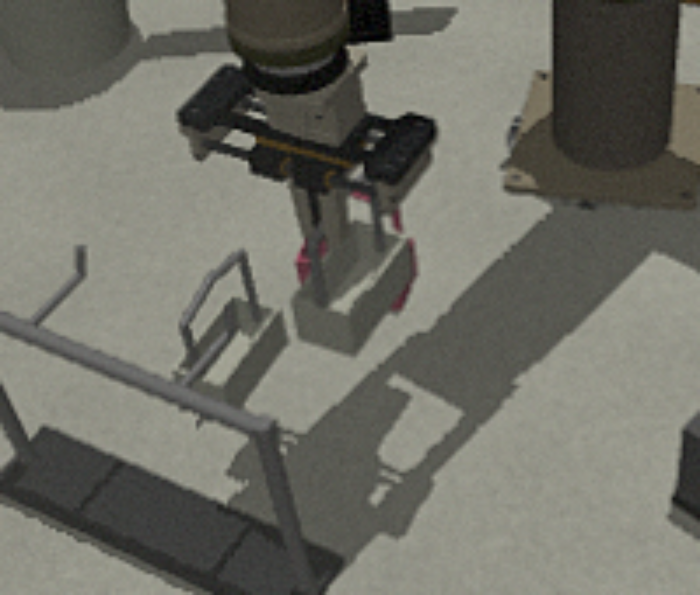

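Request:
carry_out(steps=[{"xyz":[0,0,1],"rot":[0,0,8.5]},{"xyz":[0,0,1],"rot":[0,0,17]},{"xyz":[0,0,1],"rot":[0,0,25.5]},{"xyz":[0,0,1],"rot":[0,0,34]},{"xyz":[0,0,1],"rot":[0,0,42.5]},{"xyz":[0,0,1],"rot":[0,0,51]},{"xyz":[1,0,1],"rot":[0,0,59.5]},{"xyz":[2,-0.5,1],"rot":[0,0,68]},{"xyz":[3,-1.2,1],"rot":[0,0,76.5]},{"xyz":[3,-1.2,1],"rot":[0,0,84]}])

```text
t: 25.9
tool_pos: [0.4931, -0.1923, 0.2692]
orientation: [-3.094, 0.537, 0.005]
force: [-0.1, 0.8, -2.0]
opening: 0.0075
```

Request:
carry_out(steps=[{"xyz":[0,0,0],"rot":[0,0,3.7]},{"xyz":[0,0,0],"rot":[0,0,3.7]},{"xyz":[0,0,0],"rot":[0,0,3.7]}])

```text
t: 26.2
tool_pos: [0.4927, -0.1919, 0.2702]
orientation: [-3.108, 0.449, 0.004]
force: [-0.4, -0.1, -1.5]
opening: 0.0078
```

```bash
python3 look.py l; python3 - <<'E'
from h import *
s=cv2.imread('pics/l_scene.png'); t=cv2.imread('pics/l_top.png')
cv2.imwrite('pics/l2.png',cv2.resize(s[90:260,70:270],None,fx=3.5,fy=3.5))
cv2.imwrite('pics/l1.png',cv2.resize(t[130:260,250:420],None,fx=4,fy=4))
E
```

```text
t 26.3 pos [ 0.4929 -0.1921  0.271 ] yaw -16.41 zax [-0.001  0.001 -1.   ] op 0.0074 F [ 0.1 -0.2 -1.2] q6 [-0.47 -0.07  1.63 -0.    1.58 -0.18]
```

View pics/l2.png

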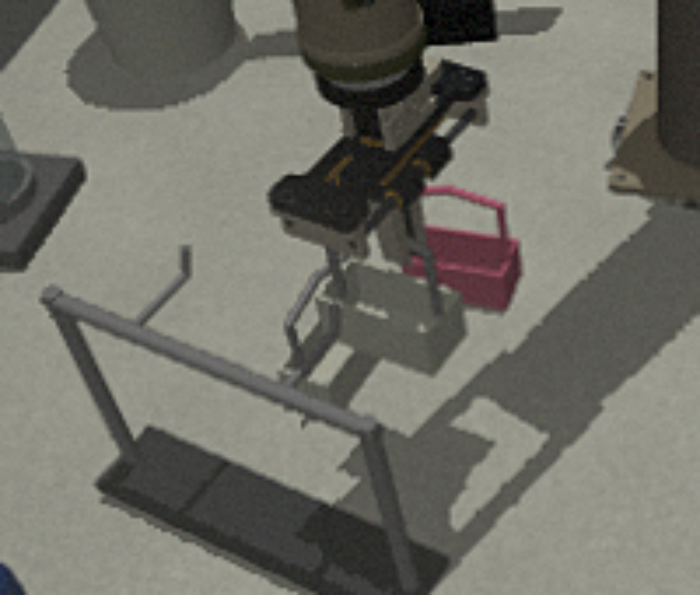

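View pics/l1.png

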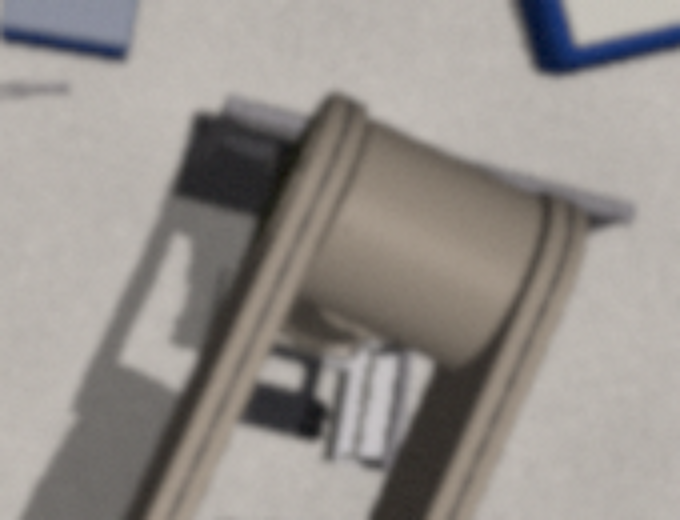

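```bash
cat > ov2.py <<'E'
import sys
from ba import *
x=np.load('x.npy')
def chk(tag,cadpose,dz,box,out,n='scene',s=5,extra=[]):
    im=cv2.imread(f'pics/{tag}_{n}.png'); x0,y0,x1,y1=box
    im=cv2.resize(im[y0:y1,x0:x1],None,fx=s,fy=s,interpolation=cv2.INTER_CUBIC)
    d=x[12:18] if n=='scene' else x[18:24]
    for p,L,z,col in [(cadpose,CAD,dz,(0,255,0)),(x[6:9],STAND,0,(0,0,255))]+extra:
        for a,b in L:
            q=(pj(n,w(p,[a,b])+[0,0,z],d)+.5-[x0,y0])*s
            cv2.line(im,tuple(int(v) for v in q[0]),tuple(int(v) for v in q[1]),col,1,cv2.LINE_AA)
    cv2.imwrite('pics/'+out,im)
E
python3 - <<'E'
from ov2 import *
yaw=np.radians(-16.4); tp=np.array([.4929,-.1921,.271])
off=27*np.array([-np.sin(yaw),np.cos(yaw)])/1000
chk('l',np.r_[tp[:2]-off,yaw],tp[2]+.002-.1235,(75,130,235,250),'l3.png')
E
```

```text
(no output)
```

View pics/l3.png

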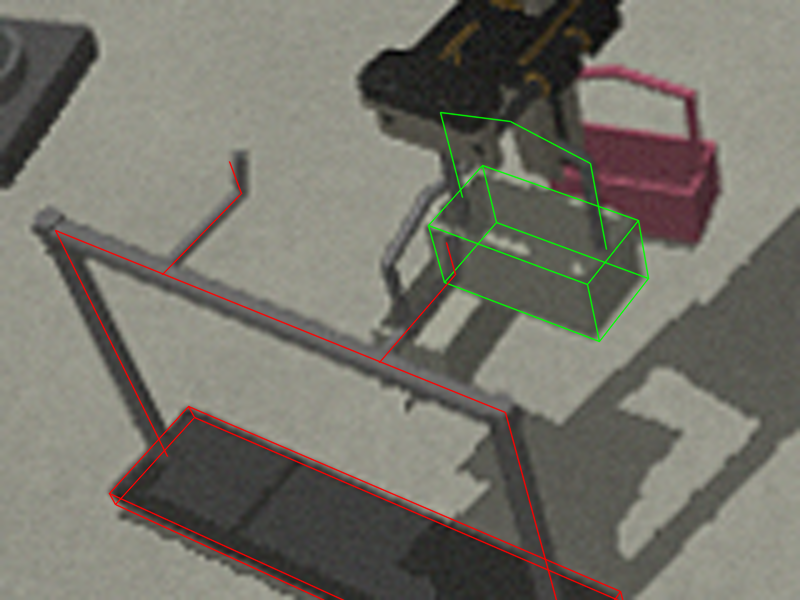

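Request:
carry_out(steps=[{"xyz":[2,-0.6,0],"rot":[0,0,0]},{"xyz":[4,-1.2,0],"rot":[0,0,0]},{"xyz":[6,-1.8,0],"rot":[0,0,0]},{"xyz":[8,-2.3,0],"rot":[0,0,0]},{"xyz":[9.6,-2.8,0],"rot":[0,0,0]},{"xyz":[9.6,-2.8,0],"rot":[0,0,0]},{"xyz":[9.6,-2.8,0],"rot":[0,0,0]}])

```text
t: 27.0
tool_pos: [0.5889, -0.2201, 0.2712]
orientation: [-3.109, 0.447, 0.002]
force: [-0.0, -0.9, -2.0]
opening: 0.0079
```

```bash
python3 look.py m; python3 - <<'E'
from ov2 import *
cv2.imwrite('pics/m2.png',cv2.resize(cv2.imread('pics/m_scene.png')[110:250,75:235],None,fx=5,fy=5,interpolation=cv2.INTER_CUBIC))
E
```

```text
t 27.1 pos [ 0.5886 -0.22    0.2717] yaw -16.34 zax [-0.  0. -1.] op 0.0076 F [ 0.2 -1.4 -1.1] q6 [-0.44  0.2   1.35 -0.    1.6  -0.15]
```

View pics/m2.png

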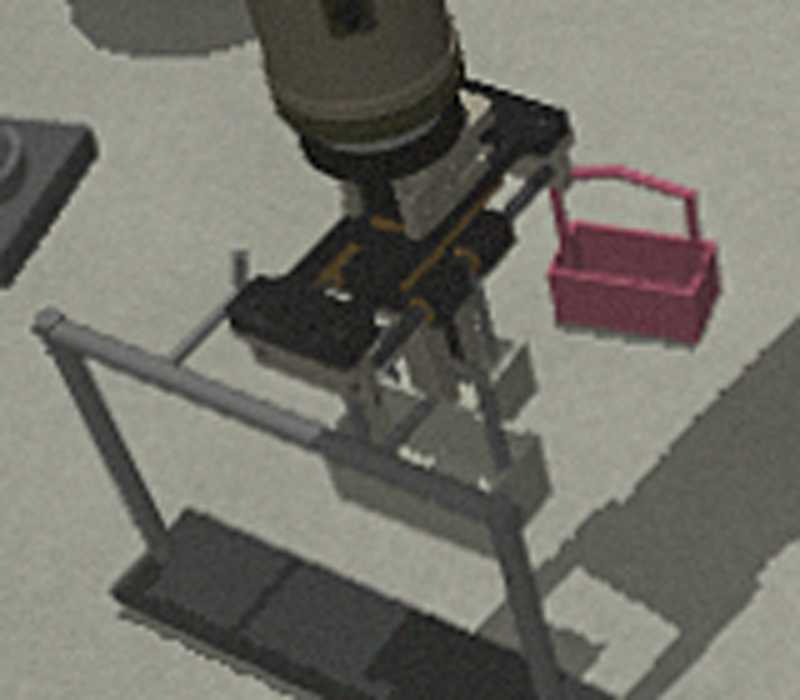

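Request:
carry_out(steps=[{"xyz":[0,0,-1.5],"rot":[0,0,0]},{"xyz":[0,0,-3],"rot":[0,0,0]},{"xyz":[0,0,-3.8],"rot":[0,0,0]},{"xyz":[0,0,-4.2],"rot":[0,0,0]},{"xyz":[0,0,-4.2],"rot":[0,0,0]}])

```text
t: 27.6
tool_pos: [0.5887, -0.22, 0.2284]
orientation: [-3.109, 0.446, 0.003]
force: [0.2, -0.1, -1.9]
opening: 0.0078
```

Request:
carry_out(steps=[{"xyz":[0,0,-0.2],"rot":[0,0,0]},{"xyz":[0,0,-0.3],"rot":[0,0,0]},{"xyz":[0,0,-0.3],"rot":[0,0,0]}])

```text
t: 27.9
tool_pos: [0.5895, -0.2204, 0.2271]
orientation: [3.11, -0.446, 0.001]
force: [-0.2, 0.2, -2.7]
opening: 0.0074
```

Request:
carry_out(steps=[{"xyz":[0,0,-0.2],"rot":[0,0,0]},{"xyz":[0,0,-0.3],"rot":[0,0,0]},{"xyz":[0,0,-0.3],"rot":[0,0,0]}])

```text
t: 28.2
tool_pos: [0.5897, -0.2205, 0.225]
orientation: [3.109, -0.446, 0.003]
force: [-1.2, -0.3, 4.7]
opening: 0.0078
```

Request:
carry_out(steps=[{"xyz":[0,0,0],"rot":[0,0,0]},{"xyz":[0,0,0],"rot":[0,0,0]},{"xyz":[0,0,0],"rot":[0,0,0]},{"xyz":[0,0,0],"rot":[0,0,0]},{"xyz":[0,0,1],"rot":[0,0,0]},{"xyz":[0,0,3],"rot":[0,0,0]},{"xyz":[0,0,6],"rot":[0,0,0]},{"xyz":[0,0,8],"rot":[0,0,0]}], grip=0.25)

```text
t: 29.0
tool_pos: [0.5897, -0.2204, 0.3067]
orientation: [3.109, -0.446, 0.003]
force: [0.2, 0.6, 0.4]
opening: 0.0232
```

```bash
python3 look.py n; python3 - <<'E'
from ov2 import *
cv2.imwrite('pics/n2.png',cv2.resize(cv2.imread('pics/n_scene.png')[110:250,75:235],None,fx=5,fy=5,interpolation=cv2.INTER_CUBIC))
E
```

```text
t 29.1 pos [ 0.5908 -0.2209  0.3089] yaw -16.32 zax [ 0.007 -0.003 -1.   ] op 0.0231 F [-0.8 -0.9  0.2] q6 [-0.44  0.19  1.29  0.    1.65 -0.15]
```

View pics/n2.png

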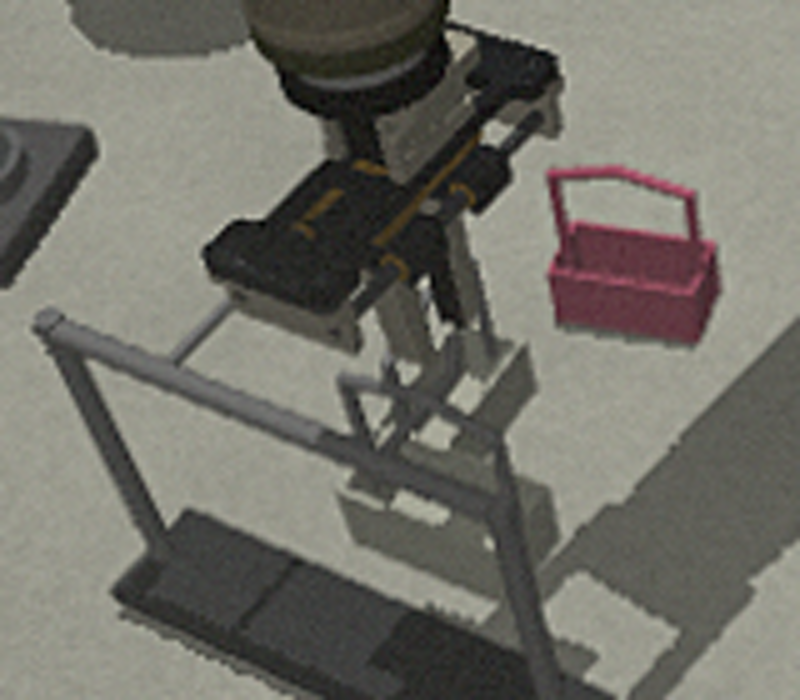

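Request:
carry_out(steps=[{"xyz":[-3,-2,0],"rot":[0,0,-8.5]},{"xyz":[-6,-4,0],"rot":[0,0,-17]},{"xyz":[-9,-6,0],"rot":[0,0,-25.5]},{"xyz":[-12,-8,0],"rot":[0,0,-34]},{"xyz":[-14.8,-10.4,0],"rot":[0,0,-42.5]},{"xyz":[-14.8,-10.4,-2],"rot":[0,0,-51]},{"xyz":[-14.8,-10.4,-4],"rot":[0,0,-59.5]},{"xyz":[-14.8,-10.4,-7],"rot":[0,0,-68]},{"xyz":[-14.8,-10.4,-10],"rot":[0,0,-76.5]},{"xyz":[-14.8,-10.4,-10],"rot":[0,0,-85]}], grip=0.66)

```text
t: 30.1
tool_pos: [0.4387, -0.322, 0.1975]
orientation: [1.983, -2.435, -0.014]
force: [-0.2, -0.4, -0.1]
opening: 0.0617
```

Request:
carry_out(steps=[{"xyz":[0,0,0],"rot":[0,0,0]},{"xyz":[0,0,0],"rot":[0,0,0]}])

```text
t: 30.3
tool_pos: [0.4413, -0.3243, 0.2039]
orientation: [-1.997, 2.425, -0.0]
force: [-0.1, 0.5, 0.7]
opening: 0.0613
```

```bash
python3 look.py o; python3 - <<'E'
from ov2 import *
chk('o',x[3:6],0,(75,110,235,250),'o_2.png')
E
```

```text
t 30.4 pos [ 0.4417 -0.3246  0.2046] yaw -101.11 zax [ 0.001 -0.001 -1.   ] op 0.0615 F [ 0.4  0.9 -0.6] q6 [-0.73  0.01  1.68  0.    1.46  1.04]
```

View pics/o_2.png

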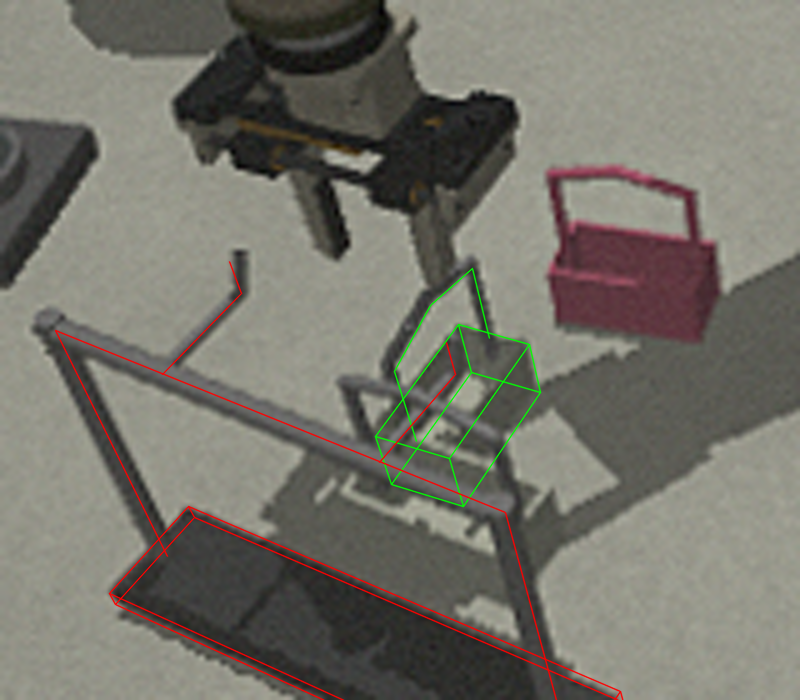

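Request:
carry_out(steps=[{"xyz":[0.1,-0.2,-4],"rot":[0,0,0]},{"xyz":[0.1,-0.2,-8.3],"rot":[0,0,0]},{"xyz":[0.1,-0.2,-8.3],"rot":[0,0,0]},{"xyz":[0.1,-0.2,-8.3],"rot":[0,0,0]}])

```text
t: 30.8
tool_pos: [0.4421, -0.326, 0.1212]
orientation: [1.993, -2.428, -0.002]
force: [0.5, 0.1, 0.7]
opening: 0.0615
```

Request:
carry_out(steps=[{"xyz":[0,0,0],"rot":[0,0,0]},{"xyz":[0,0,0],"rot":[0,0,0]},{"xyz":[0,0,0],"rot":[0,0,0]},{"xyz":[0,0,0],"rot":[0,0,0]},{"xyz":[0,0,0],"rot":[0,0,0]},{"xyz":[0,0,0],"rot":[0,0,0]},{"xyz":[0,0,0],"rot":[0,0,0]},{"xyz":[0,0,0],"rot":[0,0,0]}], grip=0, force=45)

```text
t: 31.6
tool_pos: [0.4423, -0.3262, 0.1207]
orientation: [-1.992, 2.43, 0.0]
force: [-0.7, 0.2, -0.0]
opening: 0.0078
```

Request:
carry_out(steps=[{"xyz":[0,0,2],"rot":[0,0,0]},{"xyz":[0,0,5],"rot":[0,0,0]},{"xyz":[0,0,8],"rot":[0,0,0]},{"xyz":[0,0,11],"rot":[0,0,0]},{"xyz":[0,0,15],"rot":[0,0,0]},{"xyz":[0,0,15],"rot":[0,0,0]},{"xyz":[0,0,15],"rot":[0,0,0]}])

```text
t: 32.3
tool_pos: [0.4427, -0.3266, 0.2716]
orientation: [-1.991, 2.429, -0.003]
force: [0.8, 0.4, -2.1]
opening: 0.0076
```

```bash
python3 look.py p; python3 - <<'E'
from ov2 import *
s=read_state(); tp=s['tool_pos']; m=R.from_rotvec(s['orientation']).as_matrix(); yaw=np.arctan2(m[1,0],m[0,0])
off=27*np.array([-np.sin(yaw),np.cos(yaw)])/1000
chk('p',np.r_[tp[:2]-off,yaw],tp[2]+.002-.1235,(75,110,235,250),'p2.png')
E
```

```text
t 32.4 pos [ 0.4417 -0.3257  0.2689] yaw -101.32 zax [-0.002  0.002 -1.   ] op 0.0078 F [ 0.4  0.3 -1.5] q6 [-0.73 -0.02  1.58  0.    1.58  1.04]
```

View pics/p2.png

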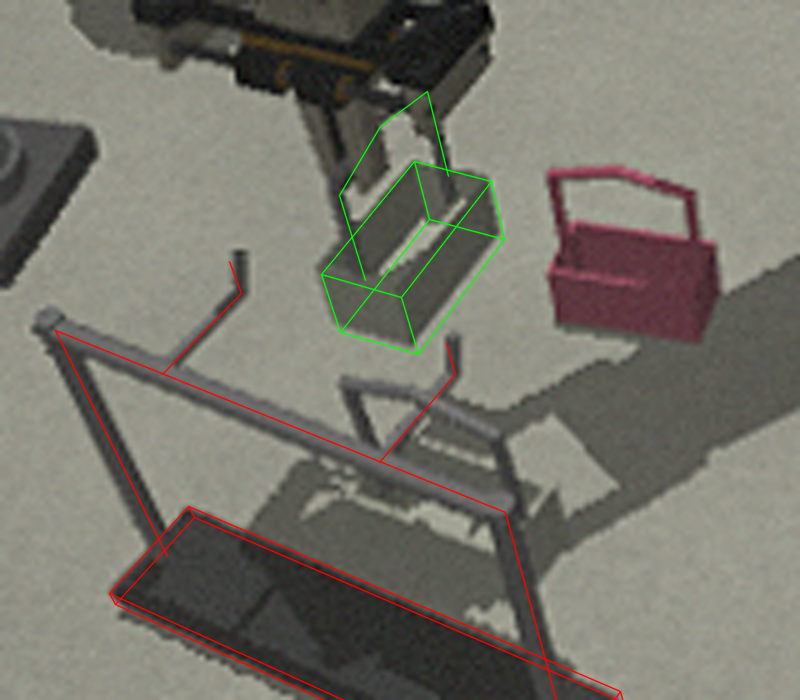

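Request:
carry_out(steps=[{"xyz":[-1,0,0.2],"rot":[0,0,8.5]},{"xyz":[-2,0,0.2],"rot":[0,0,17]},{"xyz":[-2,0,0.2],"rot":[0,0,25.5]},{"xyz":[-2,0,0.2],"rot":[0,0,34]},{"xyz":[-2,0,0.2],"rot":[0,0,42.5]},{"xyz":[-2,0,0.2],"rot":[0,0,51]},{"xyz":[-2,0,0.2],"rot":[0,0,59.5]},{"xyz":[-1,-0.5,0.2],"rot":[0,0,68]},{"xyz":[0,-1,0.2],"rot":[0,0,76.5]},{"xyz":[0.8,-1,0.2],"rot":[0,0,85]}])

```text
t: 33.4
tool_pos: [0.4498, -0.3359, 0.2702]
orientation: [-3.109, 0.437, 0.005]
force: [-0.3, -0.1, -1.7]
opening: 0.0075
```

Request:
carry_out(steps=[{"xyz":[0,0,0],"rot":[0,0,0]},{"xyz":[0,0,0],"rot":[0,0,0]}])

```text
t: 33.6
tool_pos: [0.4496, -0.3357, 0.271]
orientation: [-3.107, 0.452, 0.004]
force: [-0.8, -0.9, -1.5]
opening: 0.0075
```

```bash
python3 look.py q; python3 - <<'E'
from ov2 import *
s=read_state(); tp=s['tool_pos']; m=R.from_rotvec(s['orientation']).as_matrix(); yaw=np.arctan2(m[1,0],m[0,0])
off=27*np.array([-np.sin(yaw),np.cos(yaw)])/1000
chk('q',np.r_[tp[:2]-off,yaw],tp[2]+.002-.1235,(75,110,235,250),'q2.png')
E
```

```text
t 33.7 pos [ 0.4497 -0.3359  0.2718] yaw -16.52 zax [-0.001  0.001 -1.   ] op 0.0075 F [-0.8  0.3 -1.6] q6 [-0.73  0.01  1.54 -0.    1.58 -0.44]
```

View pics/q2.png

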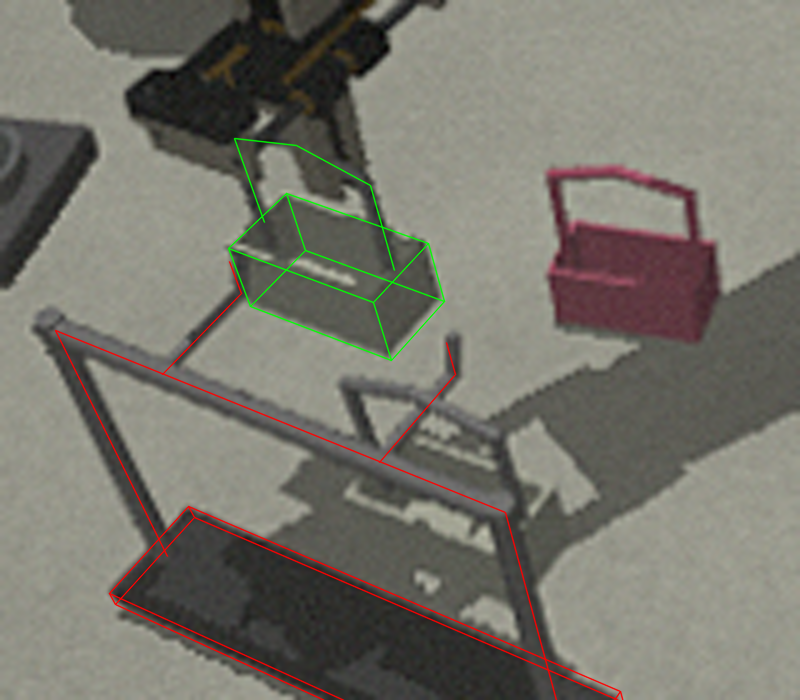

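Request:
carry_out(steps=[{"xyz":[2,-0.6,0],"rot":[0,0,0]},{"xyz":[4,-1.2,0],"rot":[0,0,0]},{"xyz":[6,-1.8,0],"rot":[0,0,0]},{"xyz":[8,-2.3,0],"rot":[0,0,0]},{"xyz":[9.6,-2.8,0],"rot":[0,0,0]},{"xyz":[9.6,-2.8,0],"rot":[0,0,0]},{"xyz":[9.6,-2.8,0],"rot":[0,0,0]}])

```text
t: 34.4
tool_pos: [0.5457, -0.3641, 0.2723]
orientation: [-3.109, 0.448, 0.002]
force: [-0.7, 0.2, -1.6]
opening: 0.0077
```

```bash
python3 look.py r; python3 - <<'E'
from ov2 import *
cv2.imwrite('pics/r2.png',cv2.resize(cv2.imread('pics/r_scene.png')[110:250,75:235],None,fx=5,fy=5,interpolation=cv2.INTER_CUBIC))
E
```

```text
t 34.5 pos [ 0.5455 -0.3642  0.2728] yaw -16.38 zax [-0.  0. -1.] op 0.0082 F [ 0.5  0.6 -1.3] q6 [-0.67  0.27  1.26 -0.    1.61 -0.38]
```

View pics/r2.png

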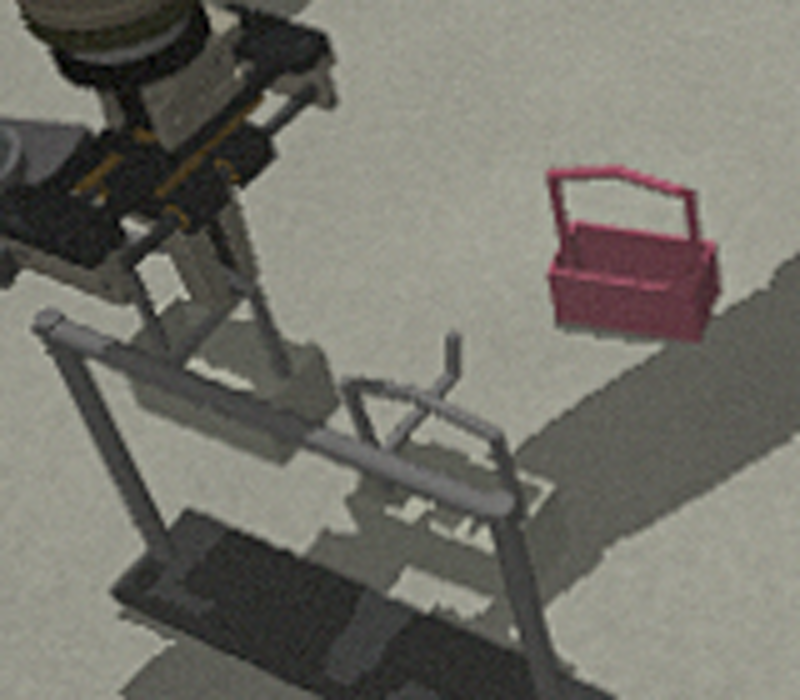

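Request:
carry_out(steps=[{"xyz":[0,0,-1.5],"rot":[0,0,0]},{"xyz":[0,0,-3],"rot":[0,0,0]},{"xyz":[0,0,-3.8],"rot":[0,0,0]},{"xyz":[0,0,-4.4],"rot":[0,0,0]},{"xyz":[0,0,-4.5],"rot":[0,0,0]},{"xyz":[0,0,-4.5],"rot":[0,0,0]}])

```text
t: 35.1
tool_pos: [0.5462, -0.3642, 0.2276]
orientation: [-3.11, 0.446, 0.0]
force: [0.8, 0.4, -0.9]
opening: 0.0074
```

Request:
carry_out(steps=[{"xyz":[0,0,-0.2],"rot":[0,0,0]},{"xyz":[0,0,-0.3],"rot":[0,0,0]},{"xyz":[0,0,-0.3],"rot":[0,0,0]}])

```text
t: 35.4
tool_pos: [0.5465, -0.3644, 0.2252]
orientation: [3.109, -0.446, 0.001]
force: [0.9, 0.2, -0.9]
opening: 0.0076
```

Request:
carry_out(steps=[{"xyz":[0,0,-0.2],"rot":[0,0,0]},{"xyz":[0,0,-0.3],"rot":[0,0,0]},{"xyz":[0,0,-0.3],"rot":[0,0,0]}])

```text
t: 35.7
tool_pos: [0.5467, -0.3646, 0.2235]
orientation: [3.108, -0.446, 0.003]
force: [-3.0, 2.4, 6.9]
opening: 0.0077
```

Request:
carry_out(steps=[{"xyz":[0,0,0],"rot":[0,0,0]},{"xyz":[0,0,0],"rot":[0,0,0]},{"xyz":[0,0,0],"rot":[0,0,0]},{"xyz":[0,0,0],"rot":[0,0,0]},{"xyz":[0,0,1],"rot":[0,0,0]},{"xyz":[0,0,3],"rot":[0,0,0]},{"xyz":[0,0,6],"rot":[0,0,0]},{"xyz":[0,0,9],"rot":[0,0,0]}], grip=0.25)

```text
t: 36.5
tool_pos: [0.546, -0.364, 0.313]
orientation: [-3.109, 0.446, 0.001]
force: [-0.5, 0.2, 0.4]
opening: 0.023
```

```bash
python3 look.py s; python3 - <<'E'
from ov2 import *
cv2.imwrite('pics/s2.png',cv2.resize(cv2.imread('pics/s_scene.png')[110:250,75:235],None,fx=5,fy=5,interpolation=cv2.INTER_CUBIC))
E
```

```text
t 36.6 pos [ 0.5479 -0.3655  0.3188] yaw -16.31 zax [ 0.007 -0.006 -1.   ] op 0.0232 F [ 0.1 -0.8  0.6] q6 [-0.67  0.26  1.19 -0.    1.68 -0.38]
```

View pics/s2.png

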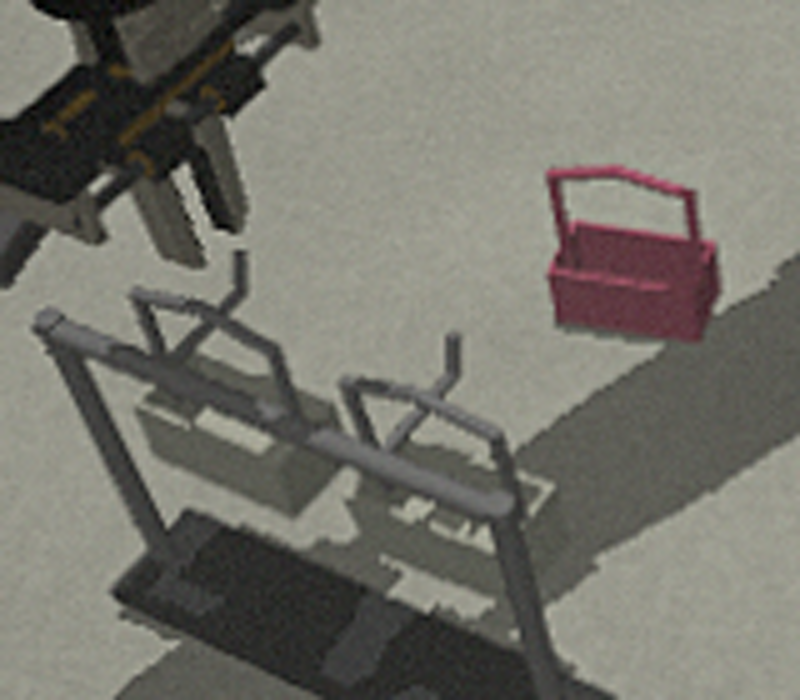

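```bash
python3 jars.py s; python3 - <<'E'
from ov2 import *
p=x[9:12]; a=1.85
def lid(a):
    f=lambda X,r,n:(X,100-r*np.cos(a)+n*np.sin(a),110+r*np.sin(a)+n*np.cos(a))
    c=[f(X,r,n) for n in(0,12) for X,r in((-120,0),(120,0),(120,200),(-120,200))]
    return [(c[i],c[(i+1)%4]) for i in range(4)]+[(c[4+i],c[4+(i+1)%4]) for i in range(4)]
PAD=[((134,31,154),(164,31,154)),((164,31,154),(164,57,154)),((164,57,154),(134,57,154)),((134,57,154),(134,31,154))]
L=[((128,-40,100),(128,44,150)),((128,44,150),(128,128,200))]+PAD+lid(a)
for n,b,o in (('scene',(285,150,445,280),'s3.png'),('top',(85,140,245,275),'s4.png')):
    im=cv2.imread(f'pics/s_{n}.png')
    chk('s',np.r_[5,5,0],0,b,o,n,5,[(p,L+BOX[:24],0,(0,255,255))])
E
```

```text
[162.6 211.5] 117 bench [0.5021 0.3114 0.056 ] inbox [0.4998 0.3024 0.091 ]
[190.5 217.4] 117 bench [0.4786 0.2133 0.056 ] inbox [0.4769 0.2071 0.091 ]
[150.6 231.1] 116 bench [0.4344 0.354  0.056 ] inbox [0.434  0.3438 0.091 ]
[164.2 238.4] 120 bench [0.4082 0.3062 0.056 ] inbox [0.4086 0.2974 0.091 ]
[203.9 244.1] 54 bench [0.3847 0.1678 0.056 ] inbox [0.3858 0.1629 0.091 ]
[129.1 249.1] 101 bench [0.3737 0.4301 0.056 ] inbox [0.3751 0.4177 0.091 ]
```

View pics/s3.png

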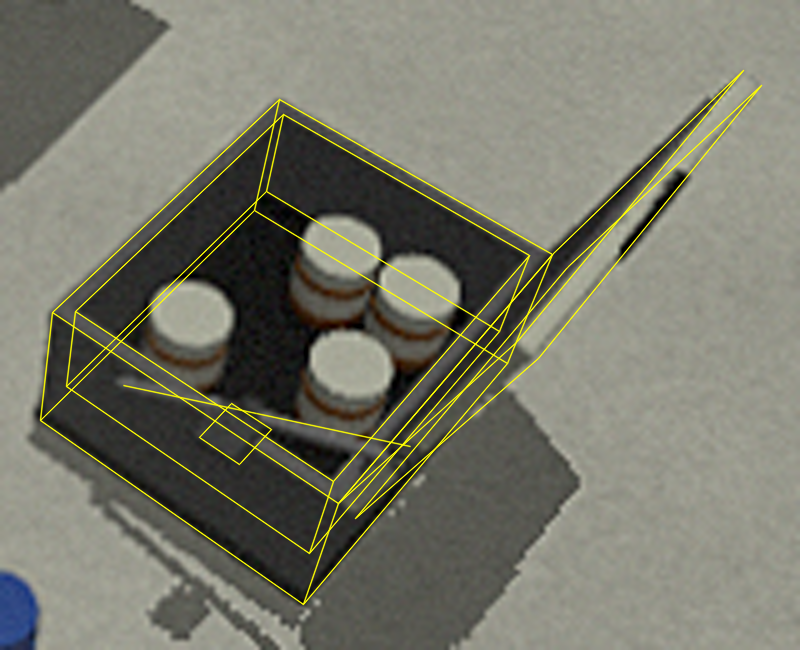

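View pics/s4.png

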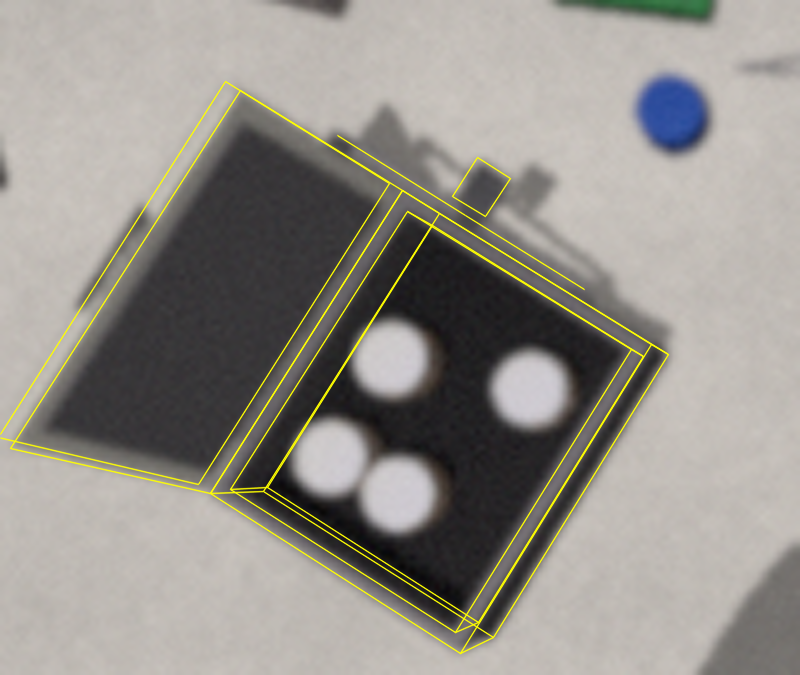

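Request:
carry_out(steps=[{"xyz":[0,5,1],"rot":[0,0,0]},{"xyz":[0,10,1],"rot":[0,0,0]},{"xyz":[1,15,1],"rot":[0,0,-3]},{"xyz":[2,20,1],"rot":[0,0,-6]},{"xyz":[3,25,1],"rot":[0,0,-9]},{"xyz":[4,30,0],"rot":[0,0,-12]},{"xyz":[5,35,-1],"rot":[0,0,-16]},{"xyz":[5.5,40,-2],"rot":[0,0,-16.7]},{"xyz":[6,45,-3],"rot":[0,0,-16.7]},{"xyz":[6,50,-4],"rot":[0,0,-16.7]}], grip=0, force=20)

```text
t: 37.6
tool_pos: [0.6061, 0.1268, 0.2736]
orientation: [-3.012, 0.893, -0.0]
force: [0.7, -0.4, 0.1]
opening: 0.0007
```

Request:
carry_out(steps=[{"xyz":[0,0,0],"rot":[0,0,0]},{"xyz":[0,0,0],"rot":[0,0,0]},{"xyz":[0,0,0],"rot":[0,0,0]}])

```text
t: 37.9
tool_pos: [0.6063, 0.1239, 0.2743]
orientation: [3.012, -0.893, 0.001]
force: [0.2, -0.2, -0.2]
opening: 0.0004
```

Request:
carry_out(steps=[{"xyz":[0.1,5,-2],"rot":[0,0,0]},{"xyz":[0.2,9,-4],"rot":[0,0,0]},{"xyz":[0.2,10.2,-6],"rot":[0,0,0]},{"xyz":[0.2,10.2,-8.4],"rot":[0,0,0]},{"xyz":[0.2,10.2,-8.4],"rot":[0,0,0]},{"xyz":[0.2,10.2,-8.4],"rot":[0,0,0]}])

```text
t: 38.5
tool_pos: [0.6084, 0.2252, 0.1904]
orientation: [3.011, -0.896, -0.001]
force: [-0.2, -0.3, 0.2]
opening: 0.0005
```

```bash
python3 look.py u; python3 - <<'E'
from ov2 import *
cv2.imwrite('pics/u2.png',cv2.resize(cv2.imread('pics/u_scene.png')[120:280,270:450],None,fx=4.4,fy=3.7,interpolation=cv2.INTER_CUBIC))
E
```

```text
t 38.6 pos [0.6094 0.2257 0.1922] yaw -33.12 zax [ 0.003  0.001 -1.   ] op 0.0007 F [-0.8  0.2  0.5] q6 [ 0.28  0.28  1.39 -0.    1.46  0.85]
```

View pics/u2.png

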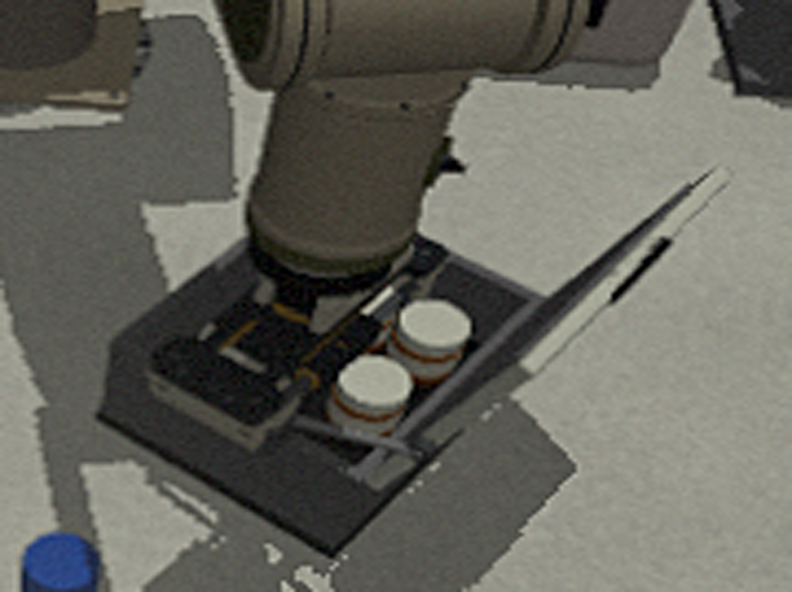

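Request:
carry_out(steps=[{"xyz":[0,0,-1],"rot":[0,0,0]},{"xyz":[0,0,-1.7],"rot":[0,0,0]},{"xyz":[0,0,-2.1],"rot":[0,0,0]},{"xyz":[0,0,-2.4],"rot":[0,0,0]},{"xyz":[0,0,-2.4],"rot":[0,0,0]}])

```text
t: 39.1
tool_pos: [0.6084, 0.2272, 0.1663]
orientation: [-3.011, 0.892, -0.001]
force: [0.8, 1.4, 2.8]
opening: 0.0005
```

Request:
carry_out(steps=[{"xyz":[0.1,0.1,-0.3],"rot":[0,0,0]},{"xyz":[0.1,0.2,-0.6],"rot":[0,0,0]},{"xyz":[0.2,0.3,-0.8],"rot":[0,0,0]},{"xyz":[0.2,0.3,-0.8],"rot":[0,0,0]}])

```text
t: 39.5
tool_pos: [0.6108, 0.2305, 0.1588]
orientation: [-3.011, 0.892, -0.002]
force: [0.4, 3.9, 6.4]
opening: 0.0005
```

Request:
carry_out(steps=[{"xyz":[0.1,0.2,-0.4],"rot":[0,0,0]},{"xyz":[0.2,0.3,-0.8],"rot":[0,0,0]},{"xyz":[0.2,0.4,-1.2],"rot":[0,0,0]},{"xyz":[0.3,0.5,-1.5],"rot":[0,0,0]},{"xyz":[0.3,0.5,-1.5],"rot":[0,0,0]}])

```text
t: 40.0
tool_pos: [0.614, 0.2355, 0.1447]
orientation: [-3.011, 0.892, -0.003]
force: [0.0, 2.0, 9.1]
opening: 0.0001
```

Request:
carry_out(steps=[{"xyz":[0.1,0.1,-0.4],"rot":[0,0,0]},{"xyz":[0.1,0.2,-0.8],"rot":[0,0,0]},{"xyz":[0.1,0.2,-1.2],"rot":[0,0,0]},{"xyz":[0.1,0.2,-1.2],"rot":[0,0,0]}])

```text
t: 40.4
tool_pos: [0.6155, 0.2373, 0.1363]
orientation: [-3.01, 0.892, -0.006]
force: [-11.7, -2.4, 29.2]
opening: 0.0007
```

```bash
python3 look.py v; python3 - <<'E'
from ov2 import *
cv2.imwrite('pics/v2.png',cv2.resize(cv2.imread('pics/v_scene.png')[120:280,270:450],None,fx=4.4,fy=3.7,interpolation=cv2.INTER_CUBIC))
E
```

```text
t 40.5 pos [0.6155 0.2373 0.1363] yaw -33.0 zax [ 0.004  0.001 -1.   ] op 0.0001 F [-10.8  -2.2  29.6] q6 [ 0.29  0.35  1.42 -0.    1.37  0.87]
```

View pics/v2.png

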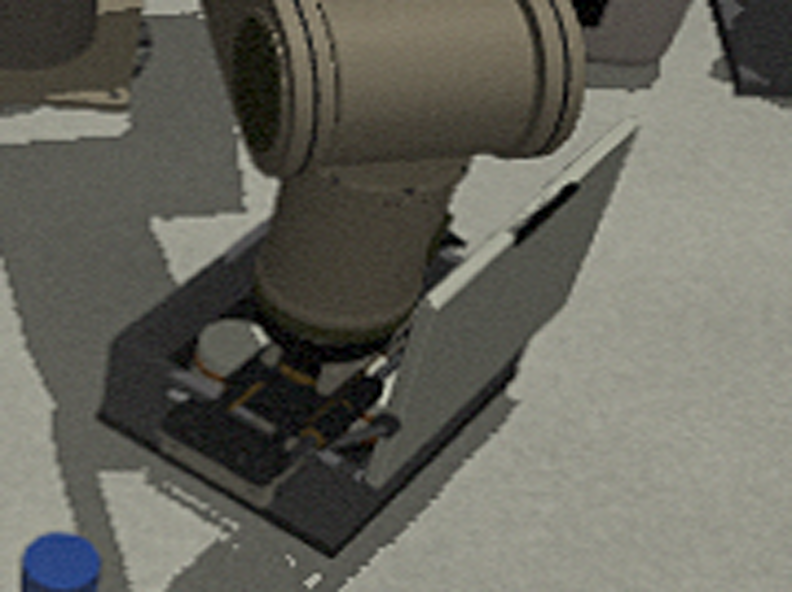

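Request:
carry_out(steps=[{"xyz":[-0.1,-0.2,0.4],"rot":[0,0,0]},{"xyz":[-0.3,-0.4,1],"rot":[0,0,0]},{"xyz":[-0.6,-0.9,2],"rot":[0,0,0]},{"xyz":[-0.6,-0.9,2],"rot":[0,0,0]}])

```text
t: 40.9
tool_pos: [0.6081, 0.227, 0.1519]
orientation: [3.012, -0.893, 0.001]
force: [-0.5, 0.8, -0.5]
opening: 0.0007
```

Request:
carry_out(steps=[{"xyz":[-1,-1.5,2],"rot":[0,0,0]},{"xyz":[-2,-3,5],"rot":[0,0,0]},{"xyz":[-3,-5,8],"rot":[0,0,0]},{"xyz":[-3,-9,12],"rot":[0,0,0]},{"xyz":[-2,-13,16],"rot":[0,0,0]},{"xyz":[0,-17,18],"rot":[0,0,0]},{"xyz":[2,-21,20],"rot":[0,0,0]},{"xyz":[2,-21,20],"rot":[0,0,0]}])

```text
t: 41.7
tool_pos: [0.6297, 0.0132, 0.3533]
orientation: [3.009, -0.899, 0.006]
force: [0.3, 0.8, 0.1]
opening: 0.0004
```

```bash
python3 look.py w; python3 - <<'E'
from ov2 import *
for n,b in (('scene',(270,120,450,280)),('top',(80,140,250,275))):
    cv2.imwrite(f'pics/w_{n}2.png',cv2.resize(cv2.imread(f'pics/w_{n}.png')[b[1]:b[3],b[0]:b[2]],None,fx=4.4,fy=3.7 if n=='scene' else 4.4,interpolation=cv2.INTER_CUBIC))
E
```

```text
t 41.8 pos [0.6286 0.016  0.351 ] yaw -33.2 zax [ 0. -0. -1.] op 0.0004 F [-0.3  0.4 -0.7] q6 [-0.06  0.19  1.21 -0.    1.74  0.52]
```

View pics/w_scene2.png

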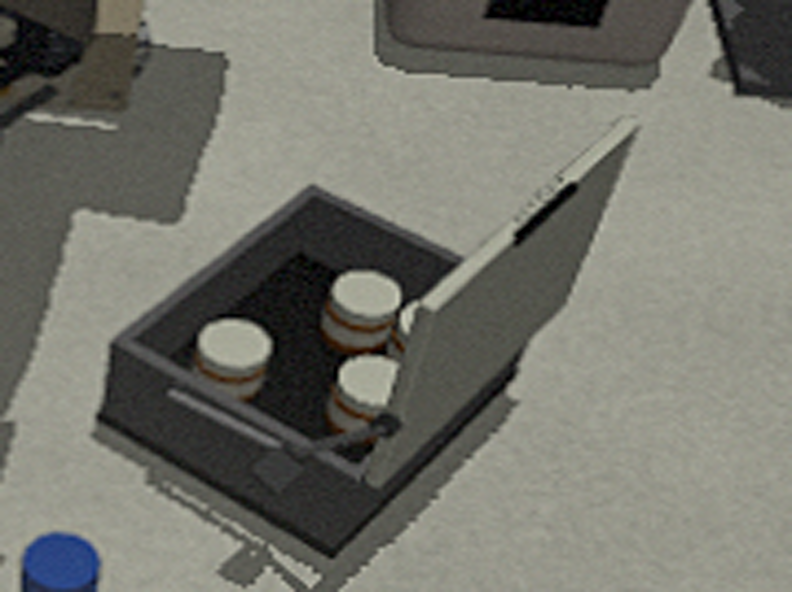

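View pics/w_top2.png

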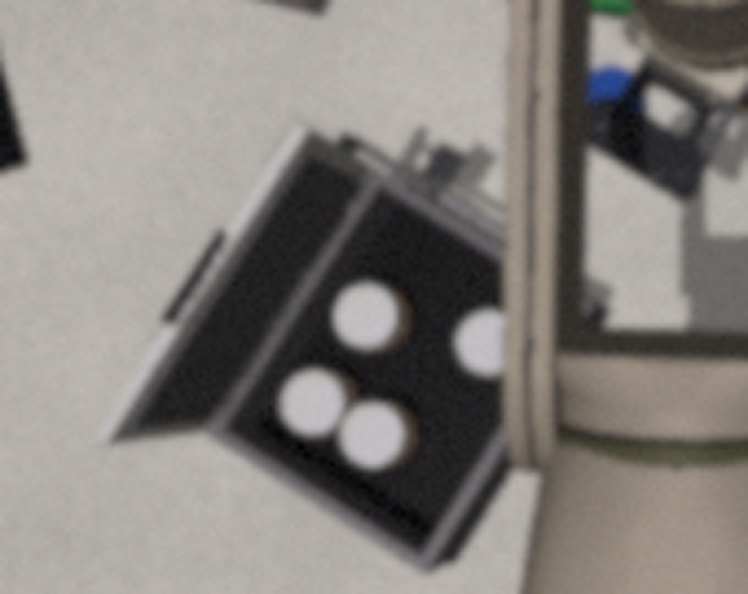

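```bash
cat > lid.py <<'E'
from ov2 import *
def lid(a,lo=-6,hi=6):
    f=lambda X,r,n:(X,100-r*np.cos(a)+n*np.sin(a),110+r*np.sin(a)+n*np.cos(a))
    c=[f(X,r,n) for n in(lo,hi) for X,r in((-120,0),(120,0),(120,200),(-120,200))]
    return [(c[i],c[(i+1)%4]) for i in range(4)]+[(c[4+i],c[4+(i+1)%4]) for i in range(4)]
E
python3 - <<'E'
from lid import *
p=x[9:12]
chk('w',np.r_[5,5,0],0,(270,120,450,280),'w3.png','scene',4,[(p,lid(1.55,0,12),0,(0,255,255)),(p,lid(1.45,0,12),0,(255,0,255))])
chk('w',np.r_[5,5,0],0,(80,140,250,275),'w4.png','top',4,[(p,lid(1.55,0,12),0,(0,255,255)),(p,lid(1.45,0,12),0,(255,0,255))])
E
```

```text
(no output)
```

View pics/w3.png

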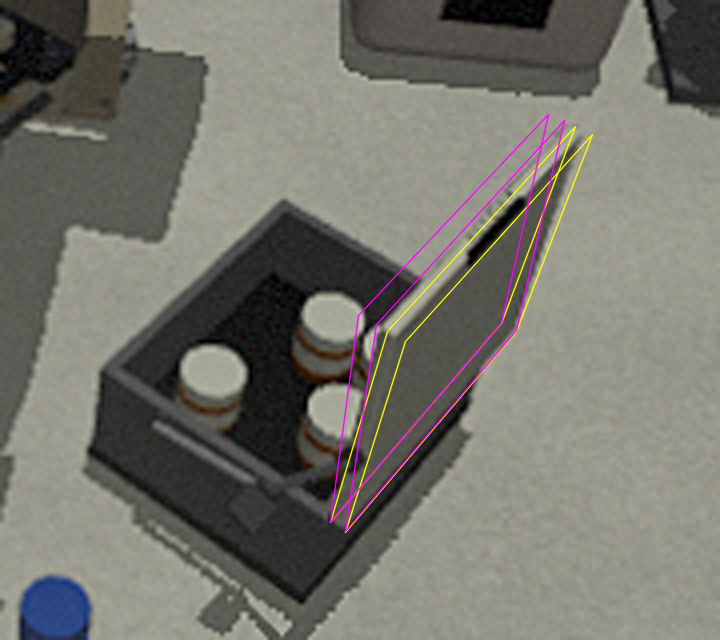

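View pics/w4.png

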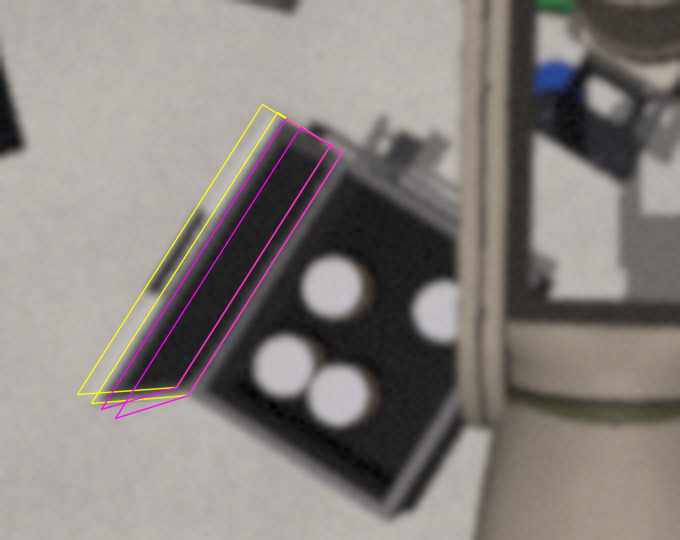

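Request:
carry_out(steps=[{"xyz":[0,3,3],"rot":[0,0,0]},{"xyz":[0,7,4],"rot":[0,0,0]},{"xyz":[-1,12,4],"rot":[0,0,0]},{"xyz":[-1,17,4],"rot":[0,0,0]},{"xyz":[-2,21,4],"rot":[0,0,0]},{"xyz":[-3,25,4],"rot":[0,0,0]},{"xyz":[-3.5,29,4],"rot":[0,0,0]},{"xyz":[-3.9,32.4,4],"rot":[0,0,0]},{"xyz":[-3.9,32.4,4],"rot":[0,0,0]},{"xyz":[-3.9,32.4,4],"rot":[0,0,0]}])

```text
t: 42.8
tool_pos: [0.5874, 0.3436, 0.389]
orientation: [3.011, -0.887, -0.004]
force: [1.1, -0.3, -0.3]
opening: 0.0005
```

Request:
carry_out(steps=[{"xyz":[0,0,0],"rot":[0,0,0]},{"xyz":[0,0,0],"rot":[0,0,0]}])

```text
t: 43.0
tool_pos: [0.5891, 0.3409, 0.3908]
orientation: [3.011, -0.894, -0.0]
force: [-0.0, -1.1, 1.9]
opening: 0.0006
```

```bash
python3 look.py y; python3 - <<'E'
from ov2 import *
p=x[9:12]; tp=read_state()['tool_pos']; d=tp[:2]-p[:2]; c,s=np.cos(p[2]),np.sin(p[2]); print('local',(c*d[0]+s*d[1])*1000,(-s*d[0]+c*d[1])*1000)
cv2.imwrite('pics/y2.png',cv2.resize(cv2.imread('pics/y_scene.png')[90:280,260:460],None,fx=3.5,fy=3.1,interpolation=cv2.INTER_CUBIC))
E
```

```text
t 43.1 pos [0.5894 0.3407 0.3911] yaw -33.1 zax [ 0. -0. -1.] op 0.0002 F [ 0.4 -0.4  0.8] q6 [ 0.45  0.36  0.95 -0.    1.84  1.03]
local 73.79504278160793 129.98886968900615
```

View pics/y2.png

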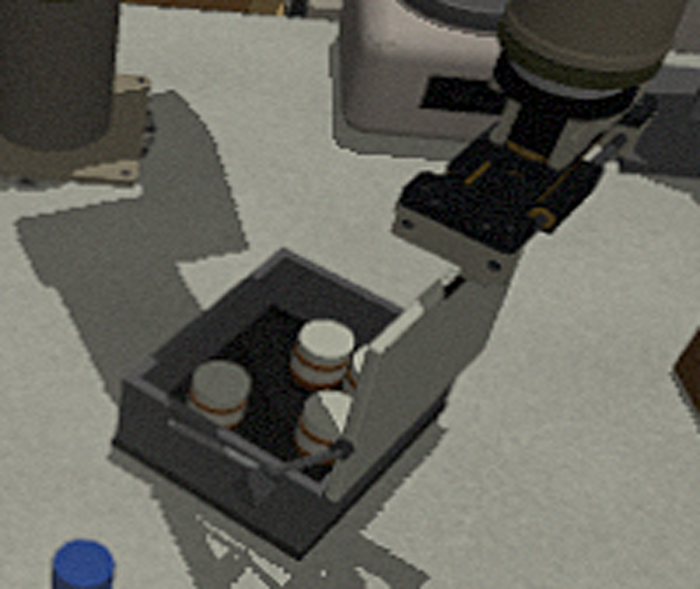

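```bash
python3 - <<'E'
from ov2 import *
im=cv2.imread('pics/y_scene.png'); P=np.array([[.5894,.3407,.374],[.5894,.3407,.391],[.5894,.3407,.456]])
print(pj('scene',P,x[12:18]))
cv2.imwrite('pics/y3.png',cv2.resize(im[120:230,350:430],None,fx=7,fy=5,interpolation=cv2.INTER_CUBIC))
# path
p=x[9:12]
prev=np.array([.5894,.3407,.3911])
for th in [1.62,1.52,1.42,1.3,1.2,1.1,1.0,.9,.8,.7,.6,.5,.4,.3,.2,.1,.05,0]:
    y=100-170*np.cos(th)+6*np.sin(th)+9; z=110+170*np.sin(th)+6*np.cos(th)+17
    W=w(p,[(74,y,z)])[0]; print(th,y.round(0),W.round(4))
E
```

```text
[[396.4313 179.9242]
 [398.4967 174.6188]
 [406.9566 152.7714]]
1.62 123.0 [0.5859 0.3351 0.2965]
1.52 106.0 [0.5767 0.3208 0.2971]
1.42 89.0 [0.5674 0.3066 0.296 ]
1.3 69.0 [0.5565 0.2898 0.2924]
1.2 53.0 [0.5476 0.2761 0.2876]
1.1 37.0 [0.539  0.2629 0.2812]
1.0 22.0 [0.5308 0.2503 0.2733]
0.9 8.0 [0.523  0.2384 0.2639]
0.8 -5.0 [0.5159 0.2274 0.2531]
0.7 -17.0 [0.5093 0.2173 0.2411]
0.6 -28.0 [0.5034 0.2083 0.2279]
0.5 -37.0 [0.4983 0.2004 0.2138]
0.4 -45.0 [0.494  0.1938 0.1987]
0.3 -52.0 [0.4905 0.1884 0.183 ]
0.2 -56.0 [0.4879 0.1844 0.1667]
0.1 -60.0 [0.4862 0.1818 0.1499]
0.05 -60.0 [0.4857 0.181  0.1415]
0 -61.0 [0.4854 0.1805 0.133 ]
```

View pics/y3.png

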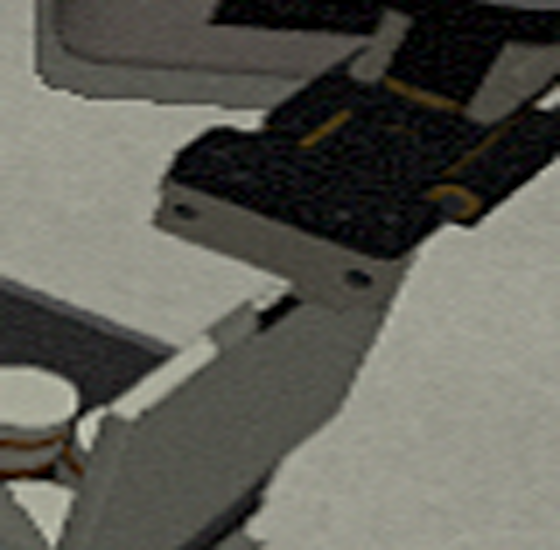

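Request:
carry_out(steps=[{"xyz":[0,0,-4],"rot":[0,0,0]},{"xyz":[0,0,-7],"rot":[0,0,0]},{"xyz":[0,0,-9.4],"rot":[0,0,0]},{"xyz":[0,0,-9.4],"rot":[0,0,0]},{"xyz":[0,0,-9.4],"rot":[0,0,0]}])

```text
t: 43.6
tool_pos: [0.5892, 0.3412, 0.2975]
orientation: [3.011, -0.894, -0.0]
force: [-0.3, 0.9, 0.7]
opening: 0.0001
```

Request:
carry_out(steps=[{"xyz":[-0.5,-0.8,0],"rot":[0,0,0]},{"xyz":[-0.9,-1.3,0],"rot":[0,0,0]},{"xyz":[-1.3,-2,0],"rot":[0,0,0]},{"xyz":[-1.8,-2.7,0],"rot":[0,0,0]},{"xyz":[-2.2,-3.4,-0.1],"rot":[0,0,0]},{"xyz":[-2.2,-3.4,-0.1],"rot":[0,0,0]}])

```text
t: 44.2
tool_pos: [0.5668, 0.3069, 0.2967]
orientation: [-3.012, 0.894, -0.001]
force: [1.2, 1.7, 1.7]
opening: 0.0004
```

```bash
python3 look.py z; python3 - <<'E'
from ov2 import *
cv2.imwrite('pics/z2.png',cv2.resize(cv2.imread('pics/z_scene.png')[90:280,260:460],None,fx=3.5,fy=3.1,interpolation=cv2.INTER_CUBIC))
E
```

```text
t 44.3 pos [0.5668 0.3072 0.2957] yaw -33.04 zax [-0.001 -0.001 -1.   ] op -0.0 F [-0.   0.4  1.1] q6 [ 0.42  0.24  1.26 -0.    1.65  0.99]
```

View pics/z2.png

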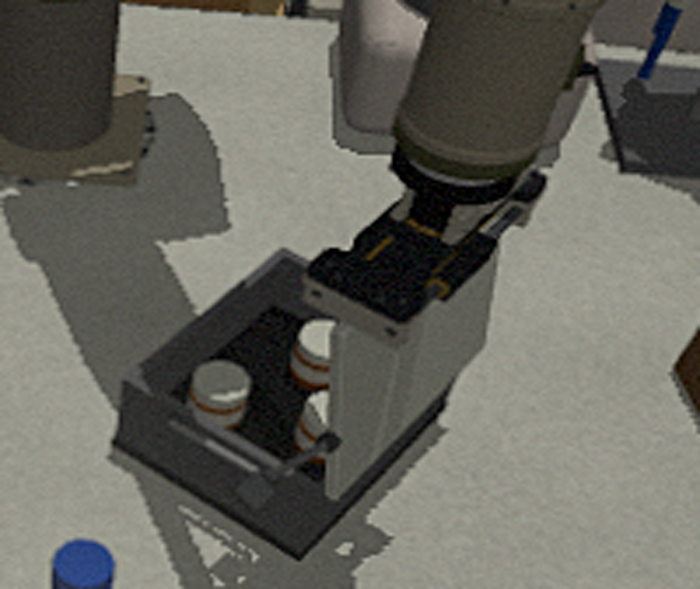

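Request:
carry_out(steps=[{"xyz":[-0.5,-0.8,-0.2],"rot":[0,0,0]},{"xyz":[-1.1,-1.7,-0.4],"rot":[0,0,0]},{"xyz":[-1.5,-2.4,-0.6],"rot":[0,0,0]},{"xyz":[-2,-3,-0.8],"rot":[0,0,0]},{"xyz":[-2.4,-3.7,-1.1],"rot":[0,0,0]},{"xyz":[-2.8,-4.4,-1.5],"rot":[0,0,0]},{"xyz":[-3.3,-5,-1.9],"rot":[0,0,0]},{"xyz":[-3.7,-5.6,-2.3],"rot":[0,0,0]},{"xyz":[-4.1,-6.2,-2.8],"rot":[0,0,0]},{"xyz":[-4.4,-6.8,-3.2],"rot":[0,0,0]}])

```text
t: 45.3
tool_pos: [0.5226, 0.2393, 0.2635]
orientation: [3.012, -0.893, -0.001]
force: [0.7, 3.7, 0.9]
opening: 0.0011
```

```bash
python3 look.py aa; python3 - <<'E'
from ov2 import *
cv2.imwrite('pics/aa2.png',cv2.resize(cv2.imread('pics/aa_scene.png')[90:280,260:460],None,fx=3.5,fy=3.1,interpolation=cv2.INTER_CUBIC))
E
```

```text
t 45.4 pos [0.5223 0.2387 0.263 ] yaw -33.05 zax [-0.002 -0.001 -1.   ] op 0.0005 F [1.  0.1 0.1] q6 [ 0.34  0.05  1.52 -0.    1.57  0.92]
```

View pics/aa2.png

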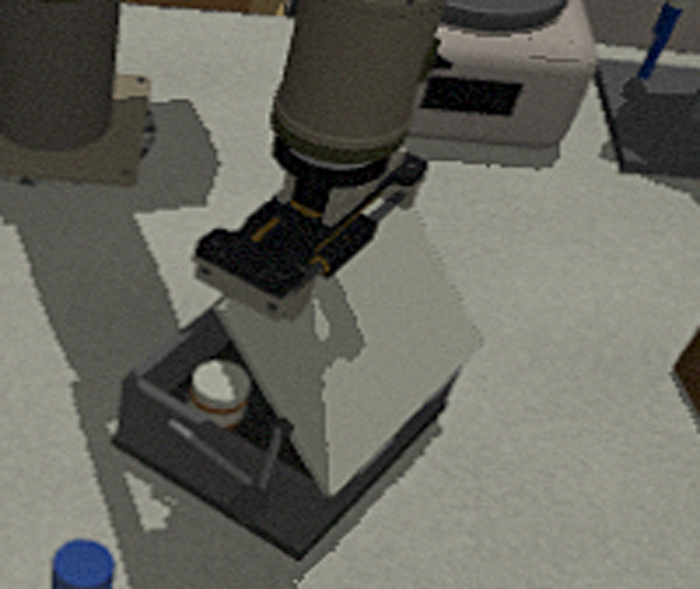

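Request:
carry_out(steps=[{"xyz":[-0.4,-0.6,-0.5],"rot":[0,0,0]},{"xyz":[-0.7,-1.1,-1.1],"rot":[0,0,0]},{"xyz":[-1.1,-1.6,-1.7],"rot":[0,0,0]},{"xyz":[-1.4,-2.1,-2.3],"rot":[0,0,0]},{"xyz":[-1.7,-2.6,-2.9],"rot":[0,0,0]},{"xyz":[-2,-3,-3.6],"rot":[0,0,0]},{"xyz":[-2.2,-3.4,-4.3],"rot":[0,0,0]},{"xyz":[-2.5,-3.8,-5],"rot":[0,0,0]},{"xyz":[-2.7,-4.2,-5.7],"rot":[0,0,0]},{"xyz":[-2.9,-4.5,-6.5],"rot":[0,0,0]}])

```text
t: 46.4
tool_pos: [0.4937, 0.1945, 0.1983]
orientation: [3.012, -0.893, -0.001]
force: [0.1, 0.7, 2.3]
opening: 0.0004
```

Request:
carry_out(steps=[{"xyz":[-0.2,-0.3,-0.8],"rot":[0,0,0]},{"xyz":[-0.3,-0.5,-1.6],"rot":[0,0,0]},{"xyz":[-0.4,-0.7,-2.4],"rot":[0,0,0]},{"xyz":[-0.5,-0.9,-3.2],"rot":[0,0,0]},{"xyz":[-0.6,-1,-3.8],"rot":[0,0,0]},{"xyz":[-0.6,-1.1,-4.4],"rot":[0,0,0]}])

```text
t: 47.0
tool_pos: [0.4879, 0.1837, 0.1544]
orientation: [3.012, -0.893, -0.0]
force: [-1.2, 0.5, 2.2]
opening: 0.0005
```

```bash
python3 look.py bb; python3 - <<'E'
from ov2 import *
cv2.imwrite('pics/bb2.png',cv2.resize(cv2.imread('pics/bb_scene.png')[90:280,260:460],None,fx=3.5,fy=3.1,interpolation=cv2.INTER_CUBIC))
E
```

```text
t 47.1 pos [0.4876 0.1835 0.1538] yaw -33.02 zax [-0.001 -0.    -1.   ] op 0.0008 F [-0.1 -0.5 -0. ] q6 [ 0.26 -0.03  1.8  -0.    1.37  0.84]
```

View pics/bb2.png

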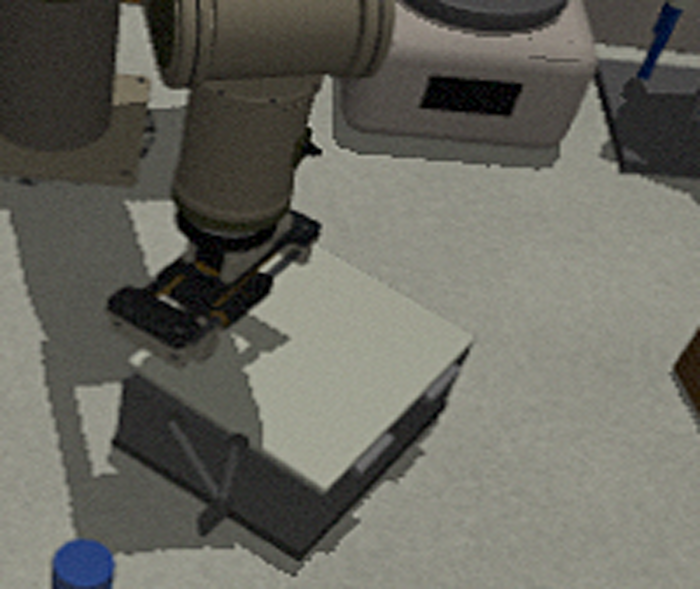

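Request:
carry_out(steps=[{"xyz":[0,0,-0.4],"rot":[0,0,0]},{"xyz":[0,0,-0.8],"rot":[0,0,0]},{"xyz":[0,0,-1.2],"rot":[0,0,0]},{"xyz":[0,0,-1.2],"rot":[0,0,0]}])

```text
t: 47.5
tool_pos: [0.4879, 0.1838, 0.1423]
orientation: [3.012, -0.893, -0.001]
force: [-1.0, 0.1, 0.2]
opening: 0.0002
```

Request:
carry_out(steps=[{"xyz":[0,0,-0.2],"rot":[0,0,0]},{"xyz":[0,0,-0.3],"rot":[0,0,0]},{"xyz":[0,0,-0.3],"rot":[0,0,0]}])

```text
t: 47.8
tool_pos: [0.4881, 0.1838, 0.1398]
orientation: [-3.012, 0.893, 0.0]
force: [-1.1, -0.3, 0.5]
opening: 0.0004
```

Request:
carry_out(steps=[{"xyz":[0,0,-0.2],"rot":[0,0,0]},{"xyz":[0,0,-0.3],"rot":[0,0,0]},{"xyz":[0,0,-0.3],"rot":[0,0,0]}])

```text
t: 48.1
tool_pos: [0.4883, 0.1839, 0.1391]
orientation: [-3.012, 0.892, -0.001]
force: [-8.9, -2.6, 17.2]
opening: 0.0009
```

Request:
carry_out(steps=[{"xyz":[0,0,-0.2],"rot":[0,0,0]},{"xyz":[0,0,-0.3],"rot":[0,0,0]},{"xyz":[0,0,-0.3],"rot":[0,0,0]}])

```text
t: 48.4
tool_pos: [0.4885, 0.184, 0.1389]
orientation: [-3.012, 0.892, -0.002]
force: [-20.1, -6.1, 39.9]
opening: 0.0005
```

Request:
carry_out(steps=[{"xyz":[0,0,0.5],"rot":[0,0,0]},{"xyz":[0,0,2],"rot":[0,0,0]},{"xyz":[0,0,6],"rot":[0,0,0]},{"xyz":[0,-2,10],"rot":[0,0,0]},{"xyz":[0,-6,14],"rot":[0,0,0]},{"xyz":[-2,-10,16],"rot":[0,0,0]},{"xyz":[-5,-14,16],"rot":[0,0,0]},{"xyz":[-5,-18,16],"rot":[0,0,0]},{"xyz":[-5,-18,16],"rot":[0,0,0]}])

```text
t: 49.3
tool_pos: [0.4376, -0.0003, 0.2951]
orientation: [3.009, -0.9, 0.004]
force: [0.5, -0.0, 0.1]
opening: 0.0005
```

```bash
python3 look.py cc; python3 - <<'E'
from lid import *
p=x[9:12]
chk('cc',np.r_[5,5,0],0,(280,150,430,280),'cc2.png','scene',5,[(p,lid(0,0,12),0,(0,255,255))])
E
```

```text
t 49.4 pos [0.4382 0.0031 0.2945] yaw -33.18 zax [ 0.001  0.    -1.   ] op 0.0004 F [-0.3  0.7 -0.7] q6 [-0.11 -0.34  1.82  0.    1.66  0.47]
```

View pics/cc2.png

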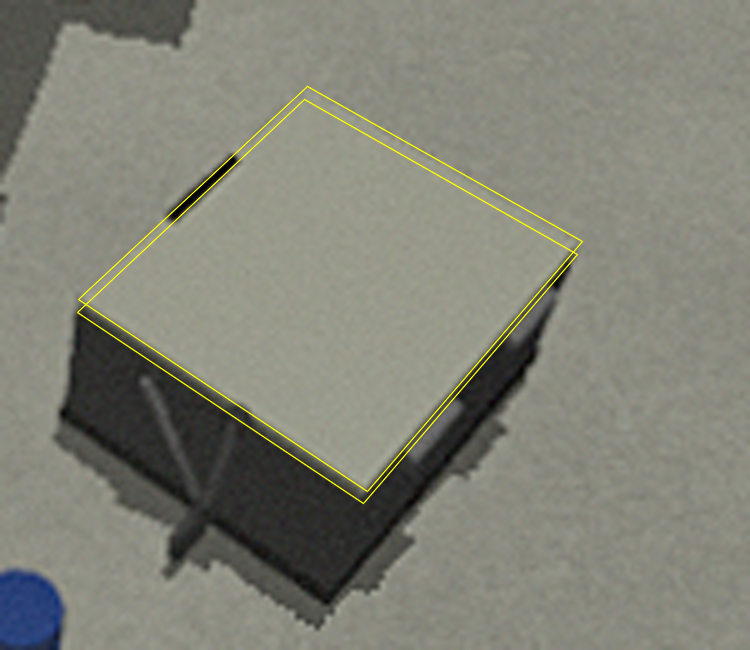

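View pics/cc_scene.png

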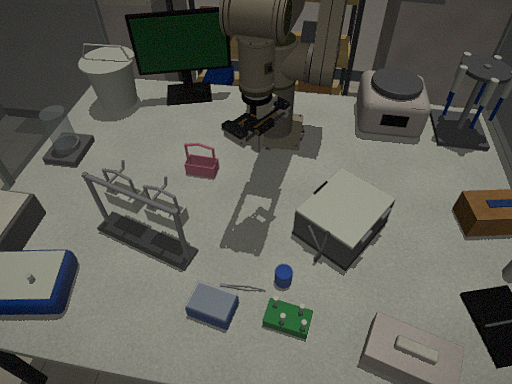

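View pics/cc_top.png

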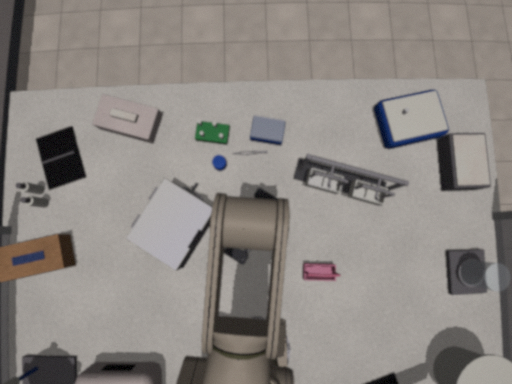

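The lid lies flat on the rim in both views, with the stay folded into a V. Both caddies hang on the stand, the bench has no amber jars left, and the arm touches nothing.

```bash
python3 - <<'E'
from plant import *
print(close_job())
E
```

```text
the job is handed in; nothing more can be done
None
```

The delivery is put away and the job was handed in at about 49 s of the 210 s limit. All four amber jars stand in the cold box, the lid is shut, and both white caddies hang on the stand's hooks.

**Last checks**
- **Jars:** All four stood upright in the box in the last clear view before I broke the stay. One had been knocked about 4 cm aside after I placed it, but it stayed inside and upright.
- **Stay and lid:** I broke the stay only after all the jars were in. The lid panel matches the shut outline in the scene view. My fingertips stopped firmly at 122 mm, which is the rim height plus the lid's thickness.
- **Caddies:** Both hang level by their handles in the last pictures.
- **Left alone:** The tip box, tube rack, forceps, blue jar and pink caddy look unmoved by eye; I did not measure them.

**Not as gentle as intended**
- **Breaking the stay:** I pushed further than needed. The lid dropped from its open position to nearly upright, and the wrist force reached about 30 N before I backed off. I did not establish what the gripper was pressing on; it could have been its body against the stay or the lid.
- **Shutting the lid:** The last press read about 40 N upward on the tool (about 45 N in all). It came through the fingertips once the lid was already down. The rule caps presses by the arm or the gripper's body at 40 N. I don't know whether fingertip contact counts.

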